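# Level the sample table

## Robot

A 6-joint arm with a two-finger parallel gripper is mounted at the origin on a cart in front of the work surface, level with it; the furniture and walls round the work are solid. World frame = base frame: x ahead of the robot, y to its left, z up, the work surface at z = 0. Lengths are in mm, angles in rad, forces in N, time in s.
With the tool pointing down it reaches from about 350 to 775 mm from the base axis. Payload 7.3 kg.
Tool frame: the origin (TCP) lies at the very end of the fingers, on their centre line; the grasp point (between the pads) lies 19 mm behind it; x points along the fingers, y is the direction in which the jaws open and shut, and the axes are right-handed (so a half turn about x gives the same grasp; the last joint's range is limited). The gripper opens to 92 mm and grips with 3 to 60 N. Pads are 19 mm wide; open, the fingers measure 130 mm over their backs; the gripper's body (75 mm by 190 mm) begins 47 mm behind the grasp point.
Start: joints at [1.048, 0.342, 1.524, -0, 1.275, -0.146], TCP at [193.159, 488.195, 226.741] pointing down, gripper open.
Joint ranges: [-2.53, 2.53], [-0.77, 2.02], [0.04, 2.7], [-1, 4.14], [0.28, 2.66], [-3.11, 3.11]. Speed limits (rad/s): [2.57, 2.57, 3.14, 3.14, 3.14, 3.14].

## Interface

Orientations are given as [roll, pitch, yaw] about the fixed x, y, z axes, in that order (R = Rz(yaw) Ry(pitch) Rx(roll)).
In Python, from plant import sensors, capture, bot gives the robot as it stands.
- The arm moves only by the shell command python3 -m crank 'ROWS' [OPENING]. ROWS is JSON, a list of rows, each an object of numbers: "dx", "dy", "dz": the shift along the tool's x, y, z in cm; "spin": the turn about the tool's x in rad. A call has 1 to 20 rows; each row is the pose to reach, as a shift and turn from the pose commanded when the call began, along the tool's axes at that moment; what a row does not reach only later rows make up. A row lasts 1/12 s, in which the tool goes at most 41.7 mm and 7.16 degrees, less where a joint would pass 70% of its speed; a pose out of reach is approached as far as the arm can. A call with a gripper value outside its range is refused whole. OPENING is the opening in per cent of the stroke, from 0 (shut) to 100 (fully open), set as the call begins (- or left out, the last holds). The fingers move at their own pace and stop on an object; the grip force is fixed at half the most. Time passes only in rows, so rows that repeat a pose let the fingers close. It gives the time, the measured TCP pose, the force and the opening at its end, in the units of the state.
- sensors.get_obs(): the state, without advancing time (a new reading comes with each control period).
- capture(name): name is "side" or "top" or "wrist"; returns a dict with "frame" (400x640x3 uint8, blue, green, red), "vfov" (degrees; the focal length in pixels is half the picture's height over the tangent of half this angle, whatever the lens; pixels are square), "cx", "cy" (the principal point, pixels), "k1" (the pictures are not rectified: a ray, as slopes to the right and down, at radius r is drawn at 1 + k1 r^2 times it, then the intrinsics apply), "view" (4x4, takes a point from world to camera coordinates); the wrist camera has in their place "mount" (4x4, takes a point from camera to tool coordinates, whose origin is the TCP and whose axes are the tool frame's). Camera axes: x right, y down, z forward; pixel columns grow to the right and rows downward; lengths in mm; the calibration is good to about 2 mm. A picture is of the moment at which its call begins: read the wrist's pose just before it. There is no depth.
- bot.close_job(): hands the job in, once; it reports no verdict.
The state is a dict: "time": time; "joint_positions": joint angles; "dq": joint speeds; "tau": joint torques, N m; "tool_pos": TCP position; "tcp_rot": TCP orientation; "contact_force": force on the tool from outside, world axes, zero at the start; "moment": the same for the moment, N m; "grip_width": finger opening in mm.
Only numpy, scipy, OpenCV 4.12 (cv2) and the standard library are available. Lean on these libraries where they do the work, as an engineer would, in place of code of your own. Each camera call takes 0.05 s, during which the arm holds its last target.

## Task

The plate of the small sample table stands askew. Turn its two front levelling knobs until the plate is level both ways, then let go. Turn the knobs only: do not push on the plate, and leave the two sample pots beside it where they stand.

Things in the scene. Friction and masses are not known exactly. Their poses are not given: they have to be found in the camera images.
- stand: grey cast T-shaped base of the sample table, fixed to the worktop, 202 x 236 mm, 26 mm high. Origin on the worktop under the middle of the table; x points from the knobs side to the back, y to the table's left, z up. The knob axes are at x = -80 mm, y = +90 mm (left) and -90 mm (right); the ball pivot over the origin.
- plate: aluminium plate of the table, 206 x 232 mm, with a black rubber mat, 54 mm above the worktop when level. It sits on a ball pivot under its middle and is held by the two screws, which set the height of its two front corners. Origin at the ball pivot, 50 mm above the worktop, 4 mm below the top face; z is the plate's normal and is vertical when the plate is level.
- plate_left (a point): point on the plate's top face where the left screw goes through it. Turning the left knob clockwise (seen from above) raises it by 11 mm per rad, anticlockwise lowers it as much; the other front corner does not follow. The plate is level when plate_left, plate_right and plate_mid are at the same height.
- plate_right (a point): point on the plate's top face where the right screw goes through it. Turning the right knob clockwise (seen from above) raises it by 11 mm per rad, anticlockwise lowers it as much; the other front corner does not follow. The plate is level when plate_left, plate_right and plate_mid are at the same height.
- plate_mid (a point): middle of the plate's top face, over the ball pivot; its height stays at 54 mm.
- grip_left (a point): centre of the grip bar of the left levelling knob, on its screw axis, upright, 112 mm above the worktop. Black bar 66 mm long (point x), 16 wide (y), 36 tall (top at 128 mm) on a 42 mm disc; only the plate (at most 80 mm up) lies under it. It turns about z, at most 1.7 rad either way from the stand's x axis, stays where left and takes 0.15 N m.
- grip_right (a point): centre of the grip bar of the right levelling knob, on its screw axis, 112 mm up; it leans with the plate by up to 0.13 rad until the left corner is right, so do the left first. Black bar 66 mm long (point x), 16 wide (y), 36 tall (top at 128 mm) on a 42 mm disc; only the plate (at most 80 mm up) lies under it. It turns about z, at most 1.7 rad either way from the stand's x axis, stays where left and takes 0.15 N m.
- sample_pot_0_mid (a point): middle (half-way up) of the sample pot with a white lid, 50 mm across, 66 mm tall, loose on the worktop to the right of the table.
- sample_pot_1_mid (a point): middle (half-way up) of the sample pot with a blue lid, 50 mm across, 66 mm tall, loose on the worktop to the left of the table.
Not all that is in view belongs to the job. Several things look just like the part that bears sample_pot_0_mid: the one meant starts farthest to the robot's right.

How it is judged:
By the outcome, as a careful person would: the job done as asked, in the order asked, and still so for the second after the job is handed in, with the robot touching nothing.
It also fails if it takes over 51 s, if anything falls off the work surface, if the arm or the gripper's body presses on something with over 40 N, if the wrist force passes 120 N, or if a joint passes its speed limit or range.

## Working session

There is one attempt and no reset: what is moved stays moved. The work goes in short steps, Python scripts to look and compute and a shell command to move; the robot and the scene stay as the last step left them, time stands still between calls to the robot, and variables do not carry over. Pictures are saved under pics/ and viewed, and the job is handed in when it is done.

```bash
ls; mkdir -p pics; cat > h.py <<'E'
import numpy as np,cv2
from plant import sensors,capture,bot
from scipy.spatial.transform import Rotation as R
def save(c,n,crop=None,s=1):
    f=c["frame"]
    if crop: f=f[crop[1]:crop[3],crop[0]:crop[2]]
    cv2.imwrite("pics/"+n,cv2.resize(f,None,fx=s,fy=s,interpolation=cv2.INTER_CUBIC))
def toolT(o):
    T=np.eye(4);T[:3,:3]=R.from_euler('xyz',o["tcp_rot"]).as_matrix();T[:3,3]=o["tool_pos"];return T
def c2w(c,o=None):
    return np.linalg.inv(np.array(c["view"])) if "view" in c else toolT(o)@np.array(c["mount"])
def ray(c,u,v,o=None):
    f=200/np.tan(np.radians(c["vfov"])/2)
    d=np.array([(u-c["cx"])/f,(v-c["cy"])/f]);x=d.copy()
    for _ in range(30): x=d/(1+c["k1"]*(x@x))
    M=c2w(c,o);r=M[:3,:3]@np.array([x[0],x[1],1]);return M[:3,3],r/np.linalg.norm(r)
def onz(c,u,v,z,o=None):
    p,r=ray(c,u,v,o);return p+r*(z-p[2])/r[2]
def proj(c,P,o=None):
    f=200/np.tan(np.radians(c["vfov"])/2)
    q=np.linalg.inv(c2w(c,o))@np.append(P,1);x=q[:2]/q[2];x=x*(1+c["k1"]*(x@x));return x*f+[c["cx"],c["cy"]]
E
python3 - <<'E'
from h import *
o=sensors.get_obs();print(o)
import pickle
for n in["side","top","wrist"]:
    c=capture(n);save(c,n+"0.png");print(n,{k:v for k,v in c.items() if k!="frame"})
    pickle.dump((c,o),open(n+"0.pkl","wb"))
E
```

```text
pics
{'time': 0.0, 'joint_positions': array([ 1.04798021e+00,  3.42725522e-01,  1.52503036e+00,  2.35951359e-05,
        1.27541629e+00, -1.46008457e-01]), 'dq': array([-0.00132956,  0.0006505 , -0.0001536 , -0.00048556, -0.00101123,
       -0.00033592]), 'tau': array([ 1.11360721e-03, -4.31242275e+01, -2.44226611e+01,  7.17166322e-02,
        5.59272291e-02, -1.44762357e-04]), 'tool_pos': array([192.94139971, 487.8109963 , 226.03886753]), 'tcp_rot': array([-1.73108819,  1.56921665, -2.10790274]), 'contact_force': array([-0.8834733 , -0.18355499,  0.21120068]), 'moment': array([ 0.00260863, -0.00768639,  0.00620736]), 'grip_width': 92.03818170634766}
side {'vfov': 48.91855212078882, 'cx': 320.0042928301719, 'cy': 201.05879727337322, 'k1': 0.025616856858199148, 'view': array([[-9.99783383e-01, -1.40357161e-02, -1.53683099e-02,
         5.75033889e+02],
       [ 9.41087818e-03,  3.53744628e-01, -9.35294699e-01,
         8.76130371e+01],
       [ 1.85639879e-02, -9.35236728e-01, -3.53535912e-01,
         9.96632960e+02],
       [ 0.00000000e+00,  0.00000000e+00,  0.00000000e+00,
       
[... 246 characters left out ...]
01, -3.05638253e-02, -1.83309083e-01,
         5.76287518e+02],
       [ 1.84301838e-01, -3.36303821e-02, -9.82294167e-01,
         1.06259014e+03],
       [ 0.00000000e+00,  0.00000000e+00,  0.00000000e+00,
         1.00000000e+00]])}
wrist {'vfov': 71.23445623774546, 'cx': 320.86427928495743, 'cy': 196.22757792926296, 'k1': -0.04966912930304474, 'mount': array([[ 1.20846818e-03, -2.87697080e-01,  9.57720695e-01,
        -1.57614716e+02],
       [ 9.99999180e-01,  7.54347242e-04, -1.03521172e-03,
        -4.91805703e-01],
       [-4.24626576e-04,  9.57721160e-01,  2.87697756e-01,
        -7.90358578e+01],
       [ 0.00000000e+00,  0.00000000e+00,  0.00000000e+00,
         1.00000000e+00]])}
```

View pics/top0.png

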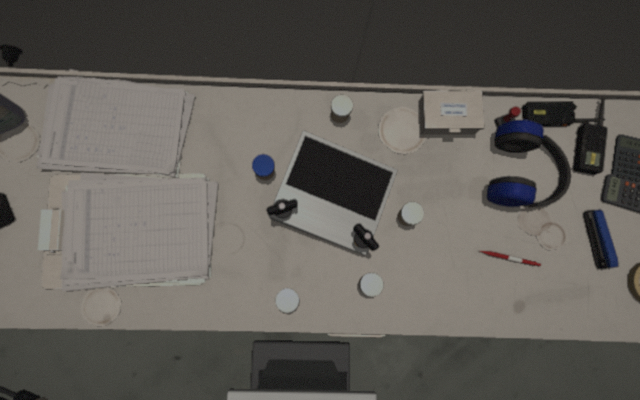

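View pics/side0.png

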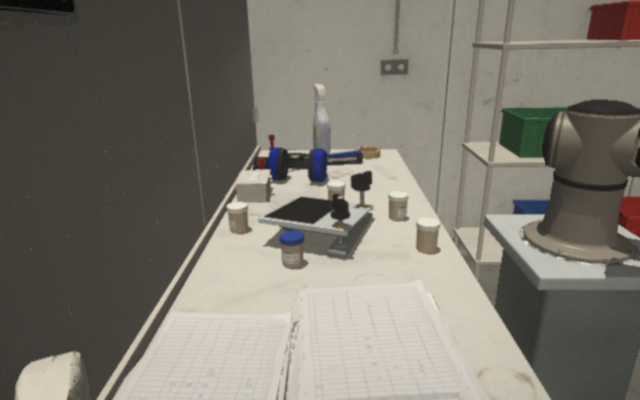

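View pics/wrist0.png

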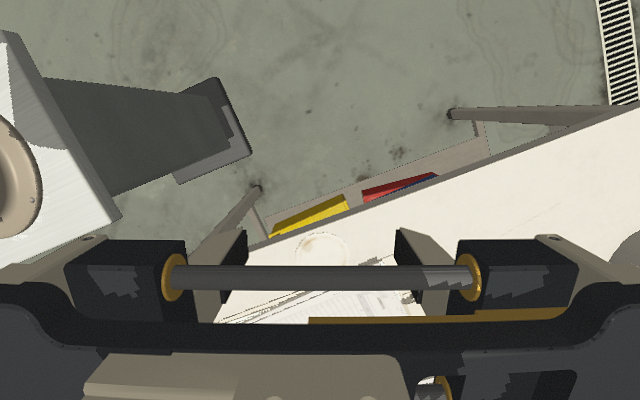

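```bash
python3 - <<'E'
from h import *
import pickle
c,o=pickle.load(open("top0.pkl","rb"));s,_=pickle.load(open("side0.pkl","rb"))
print(proj(c,o["tool_pos"]),proj(s,o["tool_pos"]))
def br(c): 
    c=dict(c);c["frame"]=np.clip(c["frame"].astype(float)*1.6,0,255).astype(np.uint8);return c
save(br(c),"top0z.png",(240,120,440,270),4)
save(s,"side0z.png",(220,150,460,280),3.3)
E
```

```text
[  6.99432258 390.80168294] [678.17258353 249.77901963]
```

View pics/top0z.png

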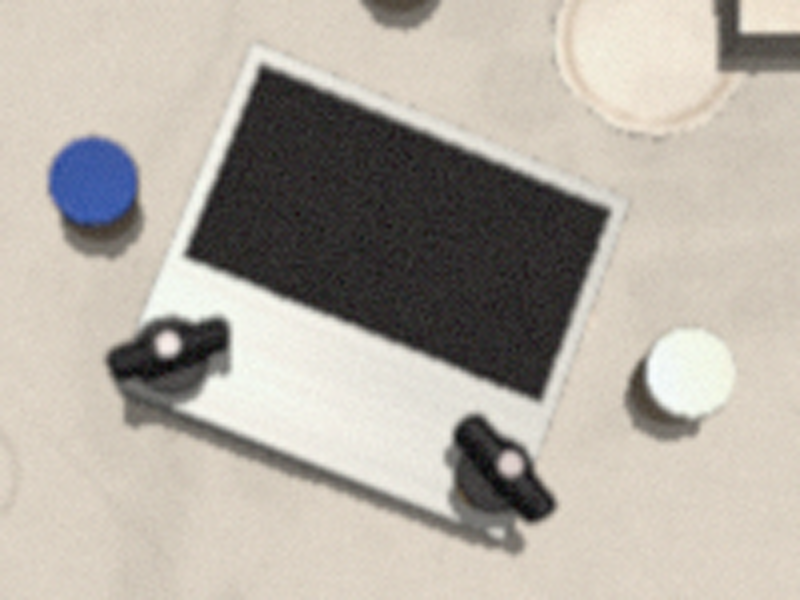

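View pics/side0z.png

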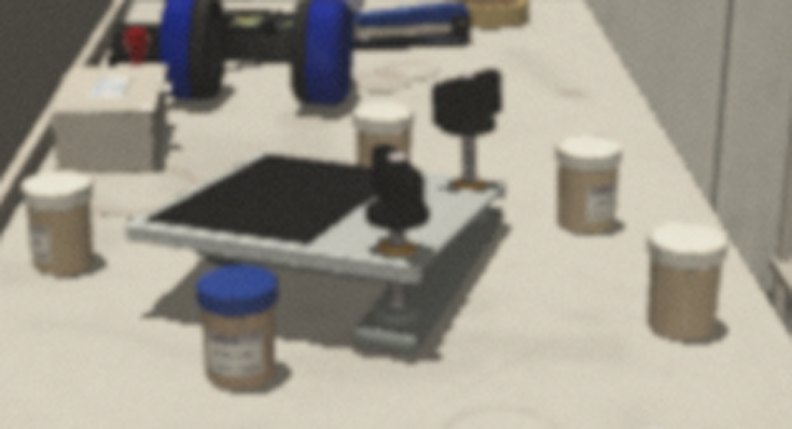

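```bash
cat > fit.py <<'E'
from h import *
from scipy.optimize import least_squares
def plateR(yaw,hl,hr):
    # heights of left/right screw points (relative to level) -> normal
    a=(hl+hr)/2/-80; b=(hl-hr)/180   # dz/dx, dz/dy
    n=np.array([-a,-b,1]);n/=np.linalg.norm(n)
    x=np.array([1,0,a]);x-=n*(x@n);x/=np.linalg.norm(x)
    return R.from_euler('z',yaw).as_matrix()@np.column_stack([x,np.cross(n,x),n])
def fit(obs,x0=(600,20,-0.4,0,0)):
    # obs: (cam,o,u,v,plate point or world offset)
    def res(p):
        Rm=plateR(p[2],p[3],p[4]);O=np.array([p[0],p[1],50])
        return np.concatenate([proj(c,O+Rm@np.array(q,float),o)-[u,v] for c,o,u,v,q in obs])
    s=least_squares(res,x0,loss='soft_l1');return s.x,res(s.x).reshape(-1,2),s
E
python3 - <<'E'
from fit import *
import pickle
c,_=pickle.load(open("top0.pkl","rb"));s,_=pickle.load(open("side0.pkl","rb"))
t=lambda u,v:(240+u/4-.4,120+v/4-.4)
k=lambda u,v:(220+u/3.3-.35,150+v/3.3-.35)
obs=[]
for (uv,q) in [((257,45),(103,116,4)),((627,202),(103,-116,4)),((500,541),(-103,-116,4))]:
    obs.append((c,None,*t(*uv),q))
for (uv,q) in [((268,154),(103,-116,4)),((127,229),(103,116,4)),((500,186),(-103,-116,4)),((416,270),(-103,116,4))]:
    obs.append((s,None,*k(*uv),q))
p,r,_=fit(obs);print(p.round(3));print(r.round(1))
for z in(128,130):
  print(onz(c,*t(168,343),z),onz(c,*t(511,463),z))
for n,m,y in(("L",0,90),("R",0,-90)):
  O=np.array([p[0],p[1],0])+R.from_euler('z',p[2]).as_matrix()@[-80,y,0];print(n,O)
for n,e1,e2 in(("L",(113,361),(225,334)),("R",(467,430),(542,507))):
  a=onz(c,*t(*e1),128);b=onz(c,*t(*e2),128);print(n,a,b,np.linalg.norm(a-b),np.arctan2(*(b-a)[[1,0]]),(a+b)/2)
E
```

```text
[ 5.75942e+02 -5.62090e+01 -3.56000e-01  1.01610e+01 -9.60500e+00]
[[-1.8 -1.4]
 [ 0.3  0.2]
 [-0.2  0.7]
 [-1.2 -1.1]
 [-0.9 -0.9]
 [ 3.2 -2.1]
 [ 0.4 -0.8]]
[530.87703221  52.14176967 128.        ] [ 474.62011376 -123.50552837  128.        ]
[530.56519406  52.06521594 130.        ] [ 474.41826222 -123.23867811  130.        ]
L [532.31794014  56.02666221   0.        ]
R [ 469.59467367 -112.69142171    0.        ]
L [520.81332908  79.62415719 128.        ] [536.38274751  23.32287566 128.        ] 58.41439114043074 -1.301001230904976 [528.59803829  51.47351643 128.        ]
R [ 490.74793097 -100.99883215  128.        ] [ 452.85843548 -139.31207088  128.        ] 53.884303185302585 -2.3506338120336903 [ 471.80318323 -120.15545152  128.        ]
```

```bash
cat > go.py <<'E'
from h import *
import sys
def plan(x,y,z,baryaw):
    o=sensors.get_obs();T=toolT(o);
    d=T[:3,:3].T@(np.array([x,y,z])-T[:3,3])/10
    zt=np.arctan2(T[1,2],T[0,2])  # tool z horizontally; jaw = tool y; bar along tool z
    # spin clockwise positive
    s=(zt-baryaw+np.pi/2)%np.pi-np.pi/2
    print("tool",T[:3,:3].round(3).tolist(),"zyaw",zt.round(3),"d cm",d.round(2),"spin",round(s,3),"q6",o["joint_positions"][5].round(2),"t",o["time"])
if __name__=="__main__": plan(*map(float,sys.argv[1:]))
E
python3 go.py 530 50 230 -1.30; python3 go.py 450 -20 270 -0.356
```

```text
tool [[-0.001, 0.368, 0.93], [-0.001, 0.93, -0.368], [-1.0, -0.001, -0.0]] zyaw -0.377 d cm [ -0.36 -28.32  47.45] spin 0.923 q6 -0.15 t 0.15
tool [[-0.001, 0.368, 0.93], [-0.001, 0.93, -0.368], [-1.0, -0.001, -0.0]] zyaw -0.377 d cm [ -4.34 -37.78  42.59] spin -0.021 q6 -0.15 t 0.15
```

```bash
python3 go.py 646 -82 240 -0.356
```

```text
tool [[-0.001, 0.368, 0.93], [-0.001, 0.93, -0.368], [-1.0, -0.001, -0.0]] zyaw -0.377 d cm [ -1.35 -36.33  63.09] spin -0.021 q6 -0.15 t 0.15
```

```bash
python3 -m crank '[{"dx":-1.4,"dy":-9,"dz":15.8},{"dx":-1.4,"dy":-18,"dz":31.6},{"dx":-1.4,"dy":-27,"dz":47},{"dx":-1.4,"dy":-36.3,"dz":63},{"dx":-1.4,"dy":-36.3,"dz":63},{"dx":-1.4,"dy":-36.3,"dz":63},{"dx":-1.4,"dy":-36.3,"dz":63},{"dx":-1.4,"dy":-36.3,"dz":63},{"dx":-1.4,"dy":-36.3,"dz":63},{"dx":-1.4,"dy":-36.3,"dz":63},{"dx":-1.4,"dy":-36.3,"dz":63},{"dx":-1.4,"dy":-36.3,"dz":63},{"dx":-1.4,"dy":-36.3,"dz":63},{"dx":-1.4,"dy":-36.3,"dz":63},{"dx":-1.4,"dy":-36.3,"dz":63},{"dx":-1.4,"dy":-36.3,"dz":63},{"dx":-1.4,"dy":-36.3,"dz":63},{"dx":-1.4,"dy":-36.3,"dz":63},{"dx":-1.4,"dy":-36.3,"dz":63},{"dx":-1.4,"dy":-36.3,"dz":63}]'
python3 -m crank '[{"dx":0},{"dx":0},{"dx":0},{"dx":0},{"dx":0},{"dx":0}]'
python3 - <<'E'
from h import *
import pickle
o=sensors.get_obs();c=capture("wrist");pickle.dump((c,o),open("w1.pkl","wb"));save(c,"w1.png");print(o["tool_pos"],o["dq"].round(3),o["time"])
E
```

```text
[193.00558664 487.92129429 226.18959184] [ 0.     0.    -0.002  0.    -0.     0.   ] 0.15invalid input at $[0]: expected keys dx, dy, dz, spin
invalid input at $[0]: expected keys dx, dy, dz, spin
```

View pics/w1.png

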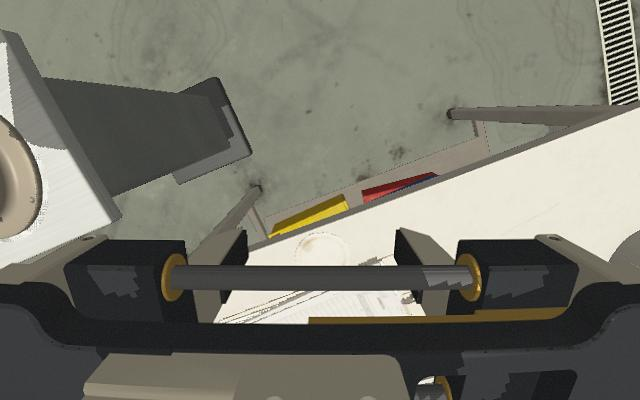

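All four keys are required in each row, so the call was refused and nothing moved.

```bash
python3 -m crank '[{"dx":-1.4,"dy":-9,"dz":15.8,"spin":0},{"dx":-1.4,"dy":-18,"dz":31.6,"spin":0},{"dx":-1.4,"dy":-27,"dz":47,"spin":0},{"dx":-1.4,"dy":-36.3,"dz":63,"spin":0},{"dx":-1.4,"dy":-36.3,"dz":63,"spin":0},{"dx":-1.4,"dy":-36.3,"dz":63,"spin":0},{"dx":-1.4,"dy":-36.3,"dz":63,"spin":0},{"dx":-1.4,"dy":-36.3,"dz":63,"spin":0},{"dx":-1.4,"dy":-36.3,"dz":63,"spin":0},{"dx":-1.4,"dy":-36.3,"dz":63,"spin":0},{"dx":-1.4,"dy":-36.3,"dz":63,"spin":0},{"dx":-1.4,"dy":-36.3,"dz":63,"spin":0},{"dx":-1.4,"dy":-36.3,"dz":63,"spin":0},{"dx":-1.4,"dy":-36.3,"dz":63,"spin":0},{"dx":-1.4,"dy":-36.3,"dz":63,"spin":0},{"dx":-1.4,"dy":-36.3,"dz":63,"spin":0},{"dx":-1.4,"dy":-36.3,"dz":63,"spin":0},{"dx":-1.4,"dy":-36.3,"dz":63,"spin":0},{"dx":-1.4,"dy":-36.3,"dz":63,"spin":0},{"dx":-1.4,"dy":-36.3,"dz":63,"spin":0}]'
python3 -m crank '[{"dx":0,"dy":0,"dz":0,"spin":0},{"dx":0,"dy":0,"dz":0,"spin":0},{"dx":0,"dy":0,"dz":0,"spin":0},{"dx":0,"dy":0,"dz":0,"spin":0}]'
python3 - <<'E'
from h import *
import pickle
o=sensors.get_obs();c=capture("wrist");pickle.dump((c,o),open("w1.pkl","wb"));save(c,"w1.png");print(o["tool_pos"],o["dq"].round(3),o["time"])
E
```

```text
time: 1.87
tool_pos: [645.3, -82.0, 239.5]
tcp_rot: [3.084, 1.569, 2.705]
contact_force: [-0.1, 0.6, -0.6]
grip_width: 91.6
time: 2.2
tool_pos: [645.1, -80.1, 241.3]
tcp_rot: [0.38, 1.57, 0.005]
contact_force: [0.1, 1.2, -0.3]
grip_width: 91.7
[645.11366627 -80.07520657 241.29071191] [-0.003  0.006 -0.005 -0.001 -0.001  0.001] 2.2
```

View pics/w1.png

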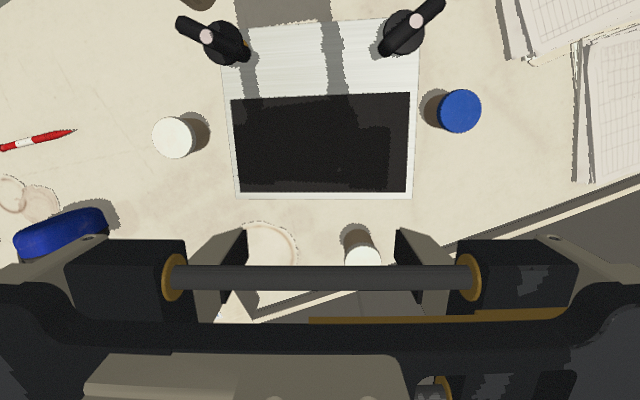

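```bash
python3 - <<'E'
from h import *
import pickle
c,o=pickle.load(open("w1.pkl","rb"));save(c,"w1z.png",(165,0,455,215),2.75)
E
```

```text
(no output)
```

View pics/w1z.png

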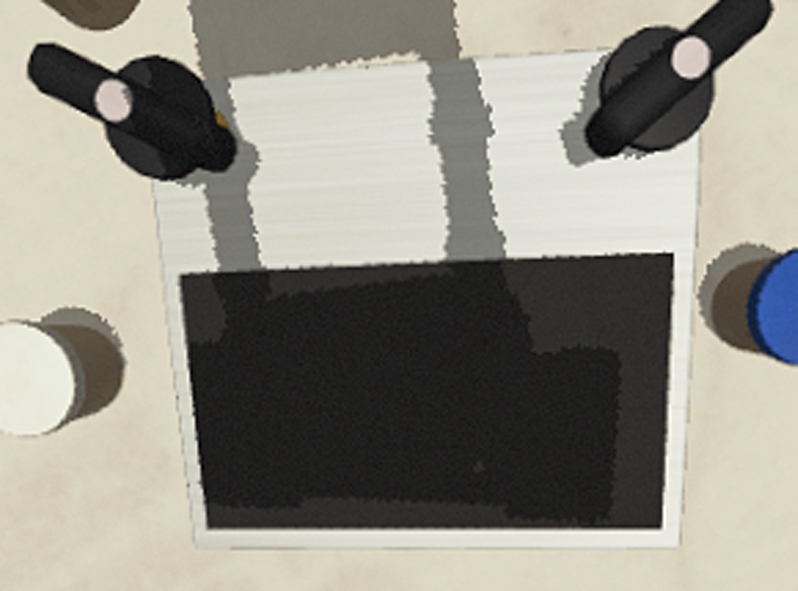

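```bash
python3 - <<'E'
from fit import *
import pickle
c,_=pickle.load(open("top0.pkl","rb"));s,_=pickle.load(open("side0.pkl","rb"));w,o=pickle.load(open("w1.pkl","rb"))
t=lambda u,v:(240+u/4-.4,120+v/4-.4)
k=lambda u,v:(220+u/3.3-.35,150+v/3.3-.35)
g=lambda u,v:(165+u/2.75-.3,v/2.75-.3)
ws=[(w,o,*g(*uv),q) for uv,q in [((196,547),(103,-116,4)),((680,547),(103,116,4)),((705,41),(-103,116,4)),((143,82),(-103,-116,4))]]
tt=[(c,None,*t(*uv),q) for uv,q in [((257,45),(103,116,4)),((627,202),(103,-116,4)),((500,541),(-103,-116,4))]]
ss=[(s,None,*k(*uv),q) for uv,q in [((268,154),(103,-116,4)),((127,229),(103,116,4)),((500,186),(-103,-116,4)),((416,270),(-103,116,4))]]
for name,ob in(("w",ws),("wt",ws+tt),("all",ws+tt+ss)):
  p,r,_=fit(ob);print(name,p.round(3));print(r.round(1).tolist())
  for y in(90,-90):print(np.array([p[0],p[1],0])+R.from_euler('z',p[2]).as_matrix()@[-80,y,0])
for n,e1,e2,d in(("L",(597,138),(765,8),(692,58)),("R",(36,58),(228,156),(113,100))):
  a=onz(w,*g(*e1),128,o);b=onz(w,*g(*e2),128,o);print(n,a,b,np.linalg.norm(a-b),np.arctan2(*(b-a)[[1,0]]),(a+b)/2,onz(w,*g(*d),128,o))
E
```

```text
w [ 5.7382e+02 -5.6777e+01 -3.4300e-01  9.4680e+00 -1.1765e+01]
[[-1.2, 0.2], [0.8, 0.7], [0.8, -0.5], [-0.8, 0.1]]
[528.70488548  54.86829824   0.        ]
[ 468.23356327 -114.66995464    0.        ]
wt [ 5.74041e+02 -5.69240e+01 -3.43000e-01  1.02270e+01 -1.18000e+01]
[[-1.0, 0.1], [0.6, 1.0], [1.0, -0.3], [-0.7, 0.2], [-2.3, -0.5], [0.3, 0.2], [0.7, 1.2]]
[529.00883451  54.75460733   0.        ]
[ 468.41292803 -114.73915691    0.        ]
all [ 5.74511e+02 -5.63850e+01 -3.44000e-01  1.01020e+01 -1.06990e+01]
[[-0.7, 0.2], [0.8, 1.0], [1.8, 0.2], [-0.5, -0.1], [-2.5, -0.6], [0.1, 0.1], [0.5, 1.0], [-1.4, -1.1], [0.1, -1.2], [3.3, -1.8], [1.9, -0.9]]
[529.57311498  55.33193919   0.        ]
[ 468.83344315 -114.11035856    0.        ]
L [540.63000559  18.35666027 128.        ] [523.15745746  80.35403509 128.        ] 64.41245549438189 1.8454986104334414 [531.89373152  49.35534768 128.        ] [528.95436674  54.24648233 128.        ]
R [ 451.33252491 -139.67067389  128.        ] [501.73929535 -94.79485956 128.        ] 67.48837839165499 0.7274153080227733 [ 476.53591013 -117.23276672  128.        ] [ 472.24557156 -122.17476548  128.        ]
```

```bash
python3 go.py 529 54.5 240 -1.296
```

```text
tool [[0.001, 0.367, 0.93], [0.0, 0.93, -0.367], [-1.0, 0.0, 0.001]] zyaw -0.376 d cm [  0.12   8.27 -15.75] spin 0.92 q6 -1.44 t 2.25
```

```bash
python3 -m crank '[{"dx":0,"dy":2,"dz":-4,"spin":0.12},{"dx":0,"dy":4,"dz":-8,"spin":0.24},{"dx":0,"dy":6,"dz":-12,"spin":0.36},{"dx":0,"dy":8.3,"dz":-15.8,"spin":0.48},{"dx":0,"dy":8.3,"dz":-15.8,"spin":0.6},{"dx":0,"dy":8.3,"dz":-15.8,"spin":0.72},{"dx":0,"dy":8.3,"dz":-15.8,"spin":0.84},{"dx":0,"dy":8.3,"dz":-15.8,"spin":0.92},{"dx":0,"dy":8.3,"dz":-15.8,"spin":0.92},{"dx":0,"dy":8.3,"dz":-15.8,"spin":0.92},{"dx":0,"dy":8.3,"dz":-15.8,"spin":0.92}]'
python3 go.py 529 54.5 100 -1.296
python3 - <<'E'
from h import *
o=sensors.get_obs();c=capture("wrist");save(c,"w2.png")
E
```

```text
time: 3.17
tool_pos: [528.9, 54.2, 240.8]
tcp_rot: [1.566, 1.571, 0.272]
contact_force: [-0.3, 0.0, 0.7]
grip_width: 91.8
tool [[0.0, 0.962, 0.273], [0.0, 0.273, -0.962], [-1.0, 0.0, 0.0]] zyaw -1.294 d cm [ 1.408e+01  1.000e-02 -2.000e-02] spin 0.002 q6 -0.32 t 3.1667
```

View pics/w2.png

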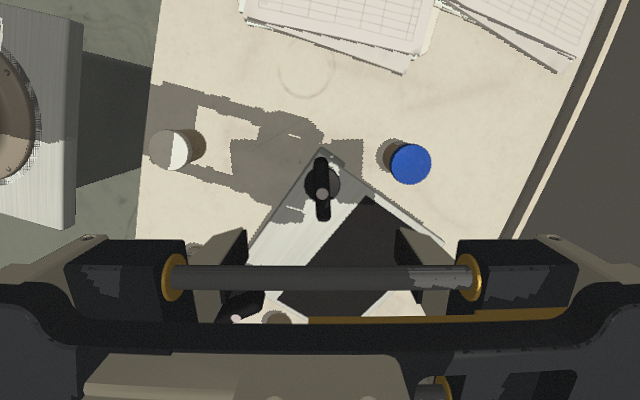

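The left bar lies at column about 321, upright and centred between the fingers (237 to 405); the blue pot at (411,163) is clear. Descending.

```bash
python3 -m crank '[{"dx":3,"dy":0,"dz":0,"spin":0},{"dx":6,"dy":0,"dz":0,"spin":0},{"dx":9,"dy":0,"dz":0,"spin":0},{"dx":11,"dy":0,"dz":0,"spin":0},{"dx":13,"dy":0,"dz":0,"spin":0},{"dx":13.8,"dy":0,"dz":0,"spin":0},{"dx":13.8,"dy":0,"dz":0,"spin":0},{"dx":13.8,"dy":0,"dz":0,"spin":0}]'
python3 -m crank '[{"dx":0,"dy":0,"dz":0,"spin":0},{"dx":0,"dy":0,"dz":0,"spin":0},{"dx":0,"dy":0,"dz":0,"spin":0},{"dx":0,"dy":0,"dz":0,"spin":0},{"dx":0,"dy":0,"dz":0,"spin":0},{"dx":0,"dy":0,"dz":0,"spin":0},{"dx":0,"dy":0,"dz":0,"spin":0},{"dx":0,"dy":0,"dz":0,"spin":0}]' 0
python3 - <<'E'
from h import *
o=sensors.get_obs();c=capture("wrist");save(c,"w3.png");print(o["moment"],toolT(o)[:3,:3].round(3).tolist())
E
```

```text
time: 3.88
tool_pos: [529.3, 54.1, 103.1]
tcp_rot: [1.792, 1.571, 0.496]
contact_force: [0.5, 0.2, 0.7]
grip_width: 91.8
time: 4.55
tool_pos: [529.0, 54.2, 102.7]
tcp_rot: [2.255, 1.571, 0.958]
contact_force: [-0.7, -0.0, 0.5]
grip_width: 43.0
[-0.08869666  0.03099683  0.03943718] [[0.0, 0.963, 0.271], [0.0, 0.271, -0.963], [-1.0, 0.0, -0.0]]
```

View pics/w3.png

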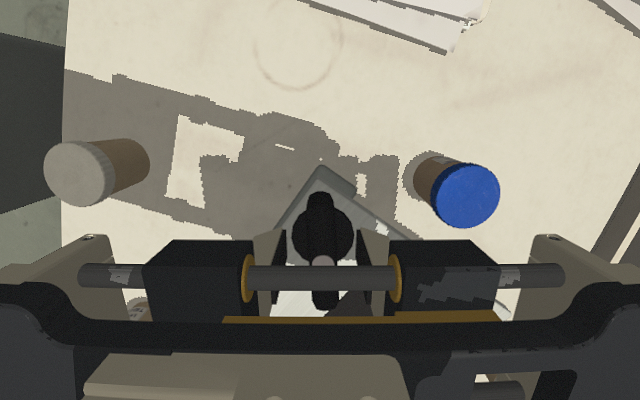

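```bash
python3 -m crank '[{"dx":0,"dy":0,"dz":0,"spin":0},{"dx":0,"dy":0,"dz":0,"spin":0},{"dx":0,"dy":0,"dz":0,"spin":0},{"dx":0,"dy":0,"dz":0,"spin":0},{"dx":0,"dy":0,"dz":0,"spin":0},{"dx":0,"dy":0,"dz":0,"spin":0},{"dx":0,"dy":0,"dz":0,"spin":0}]' 0
python3 go.py 529 54.5 100 -1.296
```

```text
time: 5.18
tool_pos: [529.9, 54.4, 102.7]
tcp_rot: [1.511, 1.569, 0.215]
contact_force: [5.6, 2.4, -3.7]
grip_width: 15.8
tool [[0.002, 0.963, 0.271], [0.0, 0.271, -0.963], [-1.0, 0.002, 0.0]] zyaw -1.297 d cm [ 0.27 -0.08 -0.04] spin -0.001 q6 -0.32 t 5.1833
```

```bash
python3 -m crank '[{"dx":0,"dy":0,"dz":0,"spin":-0.1},{"dx":0,"dy":0,"dz":0,"spin":-0.2},{"dx":0,"dy":0,"dz":0,"spin":-0.3},{"dx":0,"dy":0,"dz":0,"spin":-0.4},{"dx":0,"dy":0,"dz":0,"spin":-0.5},{"dx":0,"dy":0,"dz":0,"spin":-0.6},{"dx":0,"dy":0,"dz":0,"spin":-0.7},{"dx":0,"dy":0,"dz":0,"spin":-0.8},{"dx":0,"dy":0,"dz":0,"spin":-0.87},{"dx":0,"dy":0,"dz":0,"spin":-0.92},{"dx":0,"dy":0,"dz":0,"spin":-0.92},{"dx":0,"dy":0,"dz":0,"spin":-0.92},{"dx":0,"dy":0,"dz":0,"spin":-0.92}]' 0
python3 go.py 529 54.5 100 -1.296
python3 - <<'E'
from h import *
import pickle
o=sensors.get_obs();print(o["moment"])
for n in("top","side"):
    c=capture(n);pickle.dump((c,o),open(n+"1.pkl","wb"))
    save(c,n+"1.png",*(((240,120,440,270),4) if n=="top" else ((220,150,460,280),3.3)))
E
```

```text
time: 6.27
tool_pos: [530.0, 54.1, 102.7]
tcp_rot: [0.336, 1.569, -0.04]
contact_force: [5.1, 0.9, -3.6]
grip_width: 15.5
tool [[0.002, 0.368, 0.93], [-0.0, 0.93, -0.368], [-1.0, 0.001, 0.002]] zyaw -0.377 d cm [ 0.27  0.   -0.1 ] spin 0.919 q6 -1.24 t 6.2667
[ 0.13197725 -0.77487798  0.09768207]
```

View pics/side1.png

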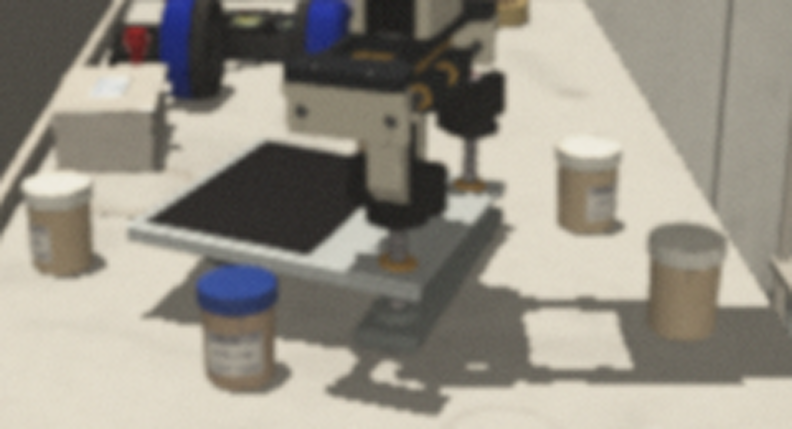

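```bash
python3 -m crank '[{"dx":0,"dy":0,"dz":0,"spin":0},{"dx":0,"dy":0,"dz":0,"spin":0},{"dx":0,"dy":0,"dz":0,"spin":0},{"dx":0,"dy":0,"dz":0,"spin":0},{"dx":0,"dy":0,"dz":0,"spin":0},{"dx":-3,"dy":0,"dz":0,"spin":0},{"dx":-6,"dy":0,"dz":0,"spin":0},{"dx":-10,"dy":0,"dz":0,"spin":0},{"dx":-13.8,"dy":0,"dz":3,"spin":0},{"dx":-13.8,"dy":-2,"dz":6,"spin":0},{"dx":-13.8,"dy":-4,"dz":9,"spin":0},{"dx":-13.8,"dy":-6,"dz":12,"spin":0},{"dx":-13.8,"dy":-8.3,"dz":15.8,"spin":0},{"dx":-13.8,"dy":-8.3,"dz":15.8,"spin":0},{"dx":-13.8,"dy":-8.3,"dz":15.8,"spin":0},{"dx":-13.8,"dy":-8.3,"dz":15.8,"spin":0},{"dx":-13.8,"dy":-8.3,"dz":15.8,"spin":0},{"dx":-13.8,"dy":-8.3,"dz":15.8,"spin":0},{"dx":-13.8,"dy":-8.3,"dz":15.8,"spin":0}]' 100
python3 - <<'E'
from h import *
import pickle
o=sensors.get_obs();c=capture("wrist");pickle.dump((c,o),open("w4.pkl","wb"));save(c,"w4z.png",(165,0,455,215),2.75);print(o["tool_pos"],o["dq"].round(3),o["time"])
E
```

```text
time: 7.95
tool_pos: [645.1, -79.9, 241.4]
tcp_rot: [0.39, 1.57, 0.014]
contact_force: [-0.4, 0.2, -1.0]
grip_width: 92.0
[645.06358564 -79.94824974 241.38559686] [-0.004  0.001 -0.006  0.002 -0.    -0.002] 7.95
```

View pics/w4z.png

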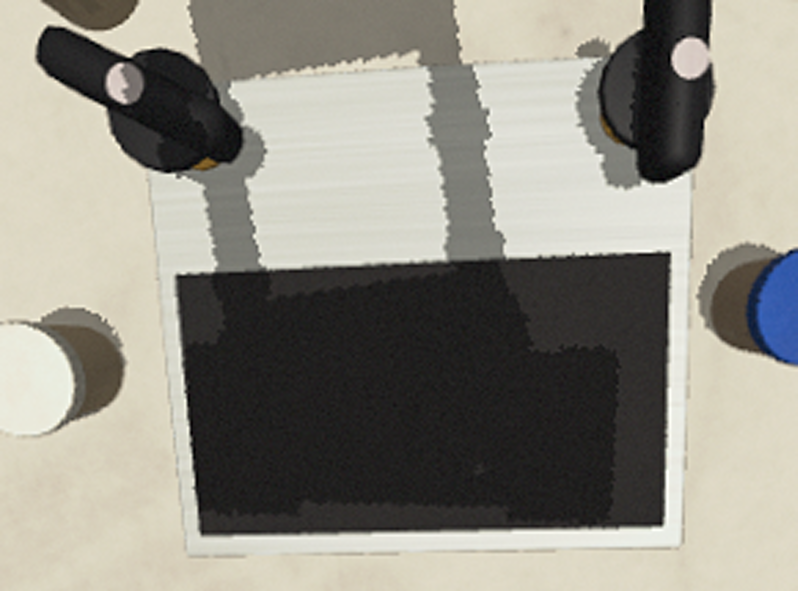

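```bash
cat > edges.py <<'E'
from fit import *
from scipy.ndimage import map_coordinates,gaussian_filter
def edge(c,segs,half=5,sign=None):
    g=gaussian_filter(cv2.cvtColor(c["frame"],cv2.COLOR_BGR2GRAY).astype(float),0.7)
    f=200/np.tan(np.radians(c["vfov"])/2);P=[]
    for a,b in segs:
        a=np.array(a,float);b=np.array(b,float);t=(b-a)/np.linalg.norm(b-a);n=np.array([-t[1],t[0]])
        for s in np.arange(0,np.linalg.norm(b-a)):
            k=np.arange(-half,half+.01,.25);q=a+t*s+np.outer(k,n)
            pr=map_coordinates(g,[q[:,1],q[:,0]],order=1);d=np.abs(np.gradient(pr))
            i=d.argmax()
            if 2<i<len(k)-3 and d[i]>1.5:
                w=d[i-3:i+4];P.append(q[i-3:i+4].T@w/w.sum())
    P=np.array(P)
    Q=cv2.undistortPoints(P.reshape(-1,1,2),np.array([[f,0,c["cx"]],[0,f,c["cy"]],[0,0,1]]),np.array([c["k1"],0,0,0])).reshape(-1,2)
    for _ in range(3):
        vx,vy,x,y=cv2.fitLine(Q.astype(np.float32),cv2.DIST_HUBER,0,1e-4,1e-4).ravel()
        e=np.abs((Q-[x,y])@[-vy,vx])*f;keep=e<max(0.7,2*np.median(e));Q=Q[keep]
    return np.array([-vy,vx,vy*x-vx*y]),len(Q),np.sqrt((e[keep]**2).mean())
def inter(l,m,c):
    f=200/np.tan(np.radians(c["vfov"])/2);x=np.cross(l,m);x=x[:2]/x[2];x=x*(1+c["k1"]*(x@x));return x*f+[c["cx"],c["cy"]]
g=lambda u,v:(165+u/2.75-.3,v/2.75-.3)
def corners(c,D):
    L={}
    for k,segs in D.items():
        l,n,e=edge(c,[(g(*a),g(*b)) for a,b in segs]);L[k]=l;print(k,n,round(e,2),end='; ')
    print()
    X=lambda a,b:inter(L[a],L[b],c)
    return {"BR":X("B","R"),"BL":X("B","L"),"FL":X("F","L"),"FR":X("F","R"),"mBR":X("mB","mR"),"mBL":X("mB","mL"),"mFL":X("mF","mL"),"mFR":X("mF","mR")}
PT={"BR":(103,-116),"BL":(103,116),"FL":(-103,116),"FR":(-103,-116)}
def jfit(views,zfree=False):
    # views: list of (c,o,corners); shared x,y,yaw, mat(x0,x1,yh); per-view hl,hr
    def pts(p):
        m=p[3:6]
        d=dict(PT);d.update({"mBR":(m[1],-m[2]),"mBL":(m[1],m[2]),"mFL":(m[0],m[2]),"mFR":(m[0],-m[2])});return d
    def res(p):
        d=pts(p);r=[]
        for i,(c,o,C) in enumerate(views):
            Rm=plateR(p[2],*p[6+2*i:8+2*i])
            for k,uv in C.items(): r.append(proj(c,np.array([p[0],p[1],50])+Rm@np.array([*d[k],4.]),o)-uv)
        return np.concatenate(r)
    s=least_squares(res,[574,-56,-.344,-10,90,100]+[0,0]*len(views),loss='soft_l1')
    return s.x,res(s.x).reshape(-1,2)
E
cat > data.py <<'E'
from edges import *
import pickle
D1={"B":[((215,547),(665,547))],"R":[((160,230),(192,515))],"L":[((697,190),(682,520))],"F":[((490,58),(590,49))],
"mB":[((230,527),(640,527))],"mR":[((182,300),(205,510))],"mL":[((672,275),(663,510))],"mF":[((280,270),(650,254))]}
D4={"B":[((205,556),(665,548))],"R":[((156,230),(186,520))],"L":[((690,210),(683,520))],"F":[((490,66),(590,59))],
"mB":[((220,533),(640,527))],"mR":[((180,300),(198,510))],"mL":[((669,275),(664,510))],"mF":[((280,270),(650,254))]}
def load(f,D):
    c,o=pickle.load(open(f,"rb"));return c,o,corners(c,D)
E
python3 - <<'E'
from data import *
v=[load("w1.pkl",D1),load("w4.pkl",D4)]
for vv in (v,v[1:]):
  p,r=jfit(vv);print(p.round(3));print(r.round(1).tolist())
E
```

```text
B 20 0.08; R 16 0.3; L 98 0.23; F 37 0.26; mB 149 0.09; mR 77 0.22; mL 86 0.26; mF 134 0.27; 
B 136 0.25; R 24 0.37; L 91 0.24; F 36 0.34; mB 153 0.26; mR 77 0.24; mL 84 0.24; mF 135 0.24; 
[ 5.76317e+02 -5.98000e+01 -3.32000e-01 -2.74140e+01  9.03630e+01
  1.07615e+02  1.49490e+01 -1.16050e+01  4.75400e+00 -1.25210e+01]
[[-6.1, 0.5], [0.4, 3.1], [0.8, -0.7], [-0.4, -0.3], [0.9, -0.1], [-0.2, 0.2], [-0.0, -0.4], [-0.7, 0.6], [-6.6, 2.6], [0.7, 2.7], [0.7, -0.6], [-0.0, -1.3], [0.5, -0.2], [-0.3, -0.1], [0.4, -0.7], [-0.5, 0.9]]
[ 5.76353e+02 -6.00290e+01 -3.31000e-01 -2.74610e+01  9.03980e+01
  1.07603e+02  5.22700e+00 -1.27980e+01]
[[-6.6, 2.6], [0.6, 2.9], [0.6, -0.7], [-0.1, -1.0], [0.6, -0.2], [-0.4, 0.1], [0.3, -0.7], [-0.5, 1.0]]
```

```bash
sed -i 's/for a,b in segs\]);L\[k\]/for a,b in segs],half=2.5);L[k]/' edges.py; python3 - <<'E'
from data import *
v=[load("w1.pkl",D1),load("w4.pkl",D4)]
for c,o,C in v: print({k:((a-[165,0]+.3)*2.75).round(0).tolist() for k,a in C.items()})
for vv in (v,v[1:]):
  p,r=jfit(vv);print(p.round(3));print(r.round(1).tolist())
E
```

```text
B 159 0.34; R 72 0.23; L 108 0.22; F 37 0.26; mB 149 0.09; mR 77 0.22; mL 86 0.26; mF 134 0.27; 
B 136 0.25; R 49 0.21; L 110 0.23; F 37 0.33; mB 153 0.26; mR 77 0.24; mL 84 0.24; mF 135 0.24; 
{'BR': [194.0, 549.0], 'BL': [677.0, 545.0], 'FL': [702.0, 44.0], 'FR': [139.0, 94.0], 'mBR': [207.0, 527.0], 'mBL': [661.0, 527.0], 'mFL': [674.0, 252.0], 'mFR': [178.0, 275.0]}
{'BR': [187.0, 554.0], 'BL': [680.0, 545.0], 'FL': [692.0, 51.0], 'FR': [145.0, 100.0], 'mBR': [200.0, 536.0], 'mBL': [664.0, 526.0], 'mFL': [669.0, 252.0], 'mFR': [174.0, 275.0]}
[ 5.75375e+02 -5.94540e+01 -3.37000e-01 -2.64170e+01  9.07540e+01
  1.07370e+02  1.24290e+01 -1.35920e+01  2.66100e+00 -1.67240e+01]
[[-0.3, 0.8], [0.7, 3.3], [0.3, -0.7], [-0.3, -0.8], [-0.0, -0.1], [-0.2, 0.3], [-0.3, -0.3], [-0.3, 0.3], [-1.0, 2.1], [1.4, 3.1], [0.6, -0.4], [-1.3, -1.1], [-0.2, -0.5], [0.1, 0.3], [0.2, -0.7], [0.4, 0.7]]
[ 5.75194e+02 -5.95900e+01 -3.38000e-01 -2.62780e+01  9.09790e+01
  1.07315e+02  2.83800e+00 -1.71710e+01]
[[-1.1, 1.9], [1.3, 3.1], [0.5, -0.6], [-1.2, -1.0], [-0.3, -0.5], [-0.0, 0.5], [0.1, -0.7], [0.4, 0.8]]
```

```bash
python3 - <<'E'
from h import *
import pickle
c,o=pickle.load(open("w4.pkl","rb"));f=c["frame"][10:50,235:405].astype(float)
f=np.clip((f-150)*2.2,0,255).astype(np.uint8);cv2.imwrite("pics/w4f.png",cv2.resize(f,None,fx=4.7,fy=4.7,interpolation=cv2.INTER_NEAREST))
f=c["frame"][180:210,225:425].astype(float)
f=np.clip((f-60)*1.3,0,255).astype(np.uint8);cv2.imwrite("pics/w4b.png",cv2.resize(f,None,fx=4,fy=4,interpolation=cv2.INTER_NEAREST))
E
```

```text
(no output)
```

View pics/w4f.png

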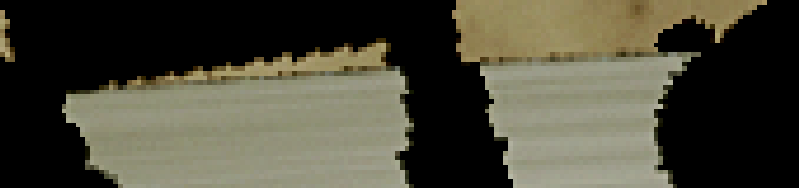

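View pics/w4b.png

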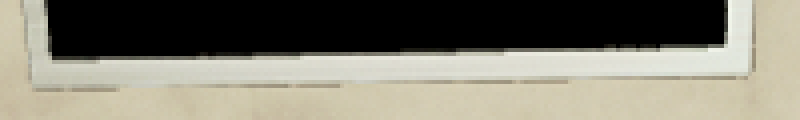

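```bash
sed -i 's/cv2.cvtColor(c\["frame"\],cv2.COLOR_BGR2GRAY)/c["frame"][:,:,0]/' edges.py
sed -i 's/"F":\[((490,58),(590,49))\]/"F":[((232,78),(425,62)),((485,58),(605,50))]/;s/"F":\[((490,66),(590,59))\]/"F":[((240,82),(420,68)),((480,65),(595,60))]/' data.py
python3 - <<'E'
from data import *
v=[load("w1.pkl",D1),load("w4.pkl",D4)]
for c,o,C in v: print({k:((a-[165,0]+.3)*2.75).round(0).tolist() for k,a in C.items()})
for vv in (v,v[1:]):
  p,r=jfit(vv);print(p.round(3));print(r.round(1).tolist())
E
```

```text
B 143 0.08; R 78 0.27; L 110 0.2; F 75 0.27; mB 129 0.1; mR 77 0.21; mL 86 0.26; mF 135 0.27; 
B 158 0.24; R 102 0.24; L 110 0.22; F 64 0.26; mB 153 0.25; mR 77 0.24; mL 84 0.26; mF 135 0.24; 
{'BR': [196.0, 546.0], 'BL': [678.0, 546.0], 'FL': [702.0, 47.0], 'FR': [144.0, 85.0], 'mBR': [207.0, 528.0], 'mBL': [662.0, 527.0], 'mFL': [674.0, 252.0], 'mFR': [178.0, 275.0]}
{'BR': [187.0, 554.0], 'BL': [680.0, 545.0], 'FL': [692.0, 55.0], 'FR': [143.0, 91.0], 'mBR': [200.0, 536.0], 'mBL': [664.0, 526.0], 'mFL': [669.0, 252.0], 'mFR': [174.0, 275.0]}
[ 5.74381e+02 -5.80330e+01 -3.41000e-01 -2.50600e+01  9.21670e+01
  1.06973e+02  1.02940e+01 -1.18760e+01 -9.50000e-01 -1.42790e+01]
[[-1.4, 1.1], [0.9, 1.6], [1.1, -2.0], [-2.1, 0.1], [0.1, 0.1], [-0.2, 0.1], [-0.1, 0.1], [0.1, -0.1], [-1.9, 1.6], [1.5, 1.6], [0.8, -1.1], [-1.0, -0.5], [-0.6, -0.3], [0.1, 0.1], [0.3, -0.0], [0.5, -0.1]]
[ 5.74578e+02 -5.81460e+01 -3.40000e-01 -2.52590e+01  9.21420e+01
  1.06878e+02 -6.36000e-01 -1.37920e+01]
[[-1.7, 1.8], [1.4, 1.6], [0.7, -1.2], [-1.3, -0.4], [-0.4, -0.1], [-0.0, 0.1], [0.1, -0.1], [0.5, 0.0]]
```

```bash
python3 - <<'E'
from data import *
w,o=pickle.load(open("w4.pkl","rb"))
for n,e1,e2,d in(("L",(676,0),(668,178),(691,58)),("R",(44,42),(235,150),(125,83))):
  a=onz(w,*g(*e1),128,o);b=onz(w,*g(*e2),128,o);print(n,a,b,np.linalg.norm(a-b),np.arctan2(*(b-a)[[1,0]]),(a+b)/2,onz(w,*g(*d),128,o))
E
python3 go.py 470 -116 240 0.75
```

```text
L [511.24765177  54.61664133 128.        ] [560.33643187  36.48833889 128.        ] 52.32918575141686 -0.353760770139828 [535.79204182  45.55249011 128.        ] [528.77484526  54.09566595 128.        ]
R [ 448.15374888 -135.00641467  128.        ] [500.89820281 -91.81225554 128.        ] 68.17413588310218 0.6861791432521201 [ 474.52597585 -113.40933511  128.        ] [ 469.20136364 -116.22400704  128.        ]
tool [[0.001, 0.367, 0.93], [0.0, 0.93, -0.367], [-1.0, 0.0, 0.001]] zyaw -0.375 d cm [  0.12  -9.76 -14.98] spin -1.125 q6 -1.44 t 8.0
```

```bash
python3 - <<'E'
from h import *
import pickle
c=capture("top");o=sensors.get_obs();pickle.dump((c,o),open("top2.pkl","wb"))
save(c,"top2z.png",(240,120,440,270),4)
E
```

View pics/top2z.png

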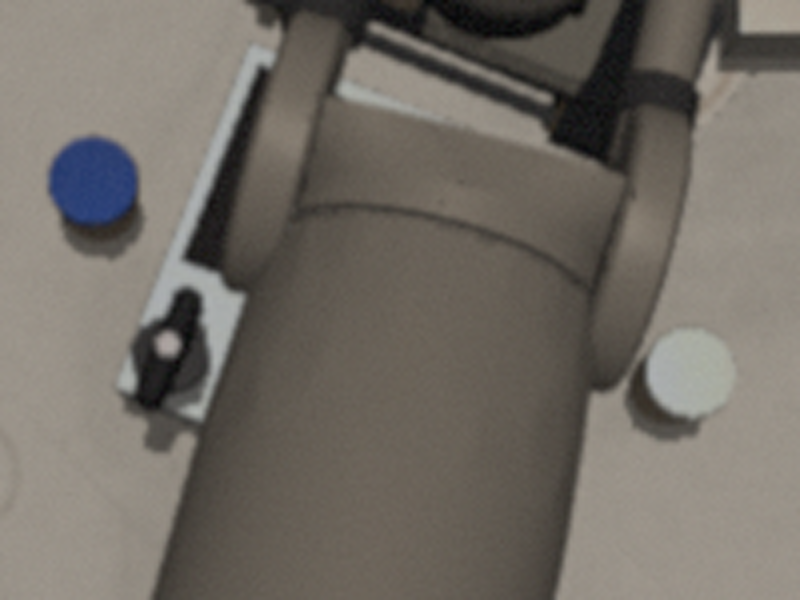

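```bash
python3 -m crank '[{"dx":0,"dy":-3,"dz":-4,"spin":-0.12},{"dx":0,"dy":-6,"dz":-8,"spin":-0.24},{"dx":0,"dy":-9.7,"dz":-12,"spin":-0.36},{"dx":0,"dy":-9.7,"dz":-15.1,"spin":-0.48},{"dx":0,"dy":-9.7,"dz":-15.1,"spin":-0.6},{"dx":0,"dy":-9.7,"dz":-15.1,"spin":-0.72},{"dx":0,"dy":-9.7,"dz":-15.1,"spin":-0.84},{"dx":0,"dy":-9.7,"dz":-15.1,"spin":-0.96},{"dx":0,"dy":-9.7,"dz":-15.1,"spin":-1.08},{"dx":0,"dy":-9.7,"dz":-15.1,"spin":-1.08},{"dx":0,"dy":-9.7,"dz":-15.1,"spin":-1.08},{"dx":0,"dy":-9.7,"dz":-15.1,"spin":-1.08},{"dx":0,"dy":-9.7,"dz":-15.1,"spin":-1.08}]'
python3 go.py 469 -115.5 102 0.70
python3 - <<'E'
from h import *
o=sensors.get_obs();c=capture("wrist");save(c,"w5.png")
E
```

```text
time: 9.13
tool_pos: [469.3, -115.6, 240.8]
tcp_rot: [-0.389, 1.571, 0.312]
contact_force: [0.7, 0.3, 0.1]
grip_width: 91.9
tool [[0.0, -0.645, 0.764], [0.0, 0.764, 0.645], [-1.0, -0.0, 0.0]] zyaw 0.701 d cm [ 1.388e+01  3.000e-02 -1.000e-02] spin 0.001 q6 -2.67 t 9.1333
```

View pics/w5.png

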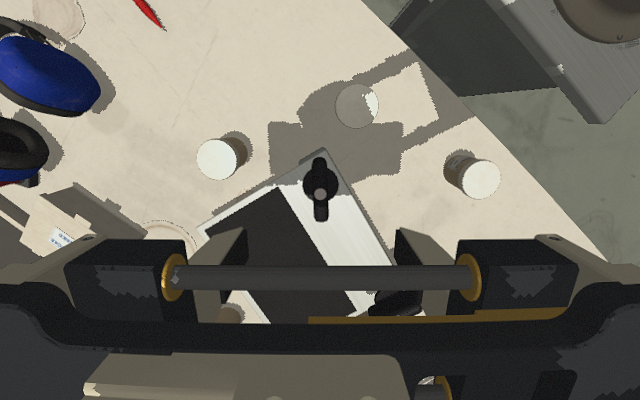

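The right bar is at column about 320, upright and centred; the pots at (220,158) and (473,177) are clear. Descending and gripping.

```bash
python3 -m crank '[{"dx":3,"dy":0,"dz":0,"spin":0},{"dx":6,"dy":0,"dz":0,"spin":0},{"dx":9,"dy":0,"dz":0,"spin":0},{"dx":11,"dy":0,"dz":0,"spin":0},{"dx":13,"dy":0,"dz":0,"spin":0},{"dx":13.8,"dy":0,"dz":0,"spin":0},{"dx":13.8,"dy":0,"dz":0,"spin":0},{"dx":13.8,"dy":0,"dz":0,"spin":0}]'
python3 -m crank '[{"dx":0,"dy":0,"dz":0,"spin":0},{"dx":0,"dy":0,"dz":0,"spin":0},{"dx":0,"dy":0,"dz":0,"spin":0},{"dx":0,"dy":0,"dz":0,"spin":0},{"dx":0,"dy":0,"dz":0,"spin":0},{"dx":0,"dy":0,"dz":0,"spin":0},{"dx":0,"dy":0,"dz":0,"spin":0},{"dx":0,"dy":0,"dz":0,"spin":0},{"dx":0,"dy":0,"dz":0,"spin":0},{"dx":0,"dy":0,"dz":0,"spin":0},{"dx":0,"dy":0,"dz":0,"spin":0},{"dx":0,"dy":0,"dz":0,"spin":0},{"dx":0,"dy":0,"dz":0,"spin":0},{"dx":0,"dy":0,"dz":0,"spin":0},{"dx":0,"dy":0,"dz":0,"spin":0}]' 0
python3 -c "
from h import *
print(sensors.get_obs()['moment'])"
```

```text
time: 9.85
tool_pos: [469.6, -115.9, 103.1]
tcp_rot: [-0.48, 1.571, 0.223]
contact_force: [0.5, -0.7, 1.0]
grip_width: 92.0
time: 11.1
tool_pos: [469.5, -115.9, 102.8]
tcp_rot: [-1.036, 1.57, -0.332]
contact_force: [1.2, 0.5, 0.1]
grip_width: 15.7
[ 0.06015253 -0.03211202  0.0851415 ]
```

```bash
python3 -m crank '[{"dx":0,"dy":0,"dz":0,"spin":0.1},{"dx":0,"dy":0,"dz":0,"spin":0.2},{"dx":0,"dy":0,"dz":0,"spin":0.3},{"dx":0,"dy":0,"dz":0,"spin":0.4},{"dx":0,"dy":0,"dz":0,"spin":0.5},{"dx":0,"dy":0,"dz":0,"spin":0.6},{"dx":0,"dy":0,"dz":0,"spin":0.7},{"dx":0,"dy":0,"dz":0,"spin":0.8},{"dx":0,"dy":0,"dz":0,"spin":0.9},{"dx":0,"dy":0,"dz":0,"spin":1.0},{"dx":0,"dy":0,"dz":0,"spin":1.08},{"dx":0,"dy":0,"dz":0,"spin":1.08},{"dx":0,"dy":0,"dz":0,"spin":1.08},{"dx":0,"dy":0,"dz":0,"spin":1.08}]' 0
python3 go.py 469.5 -116 102 -0.38
python3 -m crank '[{"dx":0,"dy":0,"dz":0,"spin":0},{"dx":0,"dy":0,"dz":0,"spin":0},{"dx":0,"dy":0,"dz":0,"spin":0},{"dx":0,"dy":0,"dz":0,"spin":0},{"dx":0,"dy":0,"dz":0,"spin":0},{"dx":-3,"dy":0,"dz":0,"spin":0},{"dx":-6,"dy":0,"dz":0,"spin":0},{"dx":-10,"dy":0,"dz":0,"spin":0},{"dx":-13.8,"dy":0,"dz":3,"spin":0},{"dx":-13.8,"dy":2.5,"dz":6,"spin":0},{"dx":-13.8,"dy":5,"dz":9,"spin":0},{"dx":-13.8,"dy":7.5,"dz":12,"spin":0},{"dx":-13.8,"dy":9.7,"dz":15.1,"spin":0},{"dx":-13.8,"dy":9.7,"dz":15.1,"spin":0},{"dx":-13.8,"dy":9.7,"dz":15.1,"spin":0},{"dx":-13.8,"dy":9.7,"dz":15.1,"spin":0},{"dx":-13.8,"dy":9.7,"dz":15.1,"spin":0},{"dx":-13.8,"dy":9.7,"dz":15.1,"spin":0},{"dx":-13.8,"dy":9.7,"dz":15.1,"spin":0}]' 100
python3 - <<'E'
from h import *
import pickle
o=sensors.get_obs();c=capture("wrist");pickle.dump((c,o),open("w6.pkl","wb"));save(c,"w6z.png",(165,0,455,215),2.75);print(o["tool_pos"],o["dq"].round(3),o["time"])
c=capture("side");save(c,"side6.png",(220,150,460,280),3.3);pickle.dump((c,o),open("side6.pkl","wb"))
E
```

```text
time: 12.27
tool_pos: [469.7, -115.7, 102.8]
tcp_rot: [0.668, 1.57, 0.293]
contact_force: [2.8, 2.3, -0.4]
grip_width: 15.7
tool [[0.001, 0.366, 0.931], [0.0, 0.931, -0.366], [-1.0, 0.001, 0.001]] zyaw -0.375 d cm [ 0.08 -0.03 -0.  ] spin 0.005 q6 -1.6 t 12.2667
time: 13.85
tool_pos: [644.7, -81.7, 241.7]
tcp_rot: [0.129, 1.57, -0.249]
contact_force: [-0.5, 0.2, 0.3]
grip_width: 91.9
[644.72652352 -81.66048489 241.74271961] [ 0.003  0.006 -0.004  0.001 -0.     0.003] 13.85
```

View pics/w6z.png

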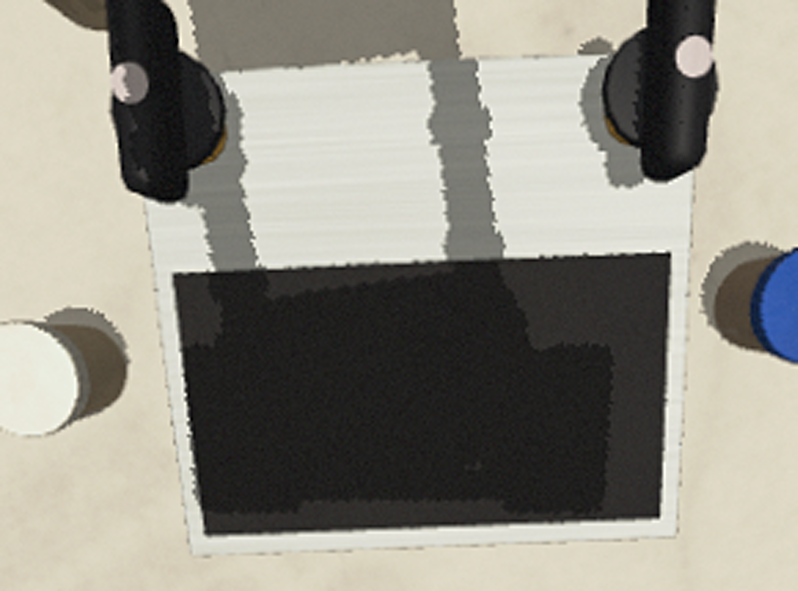

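View pics/side6.png

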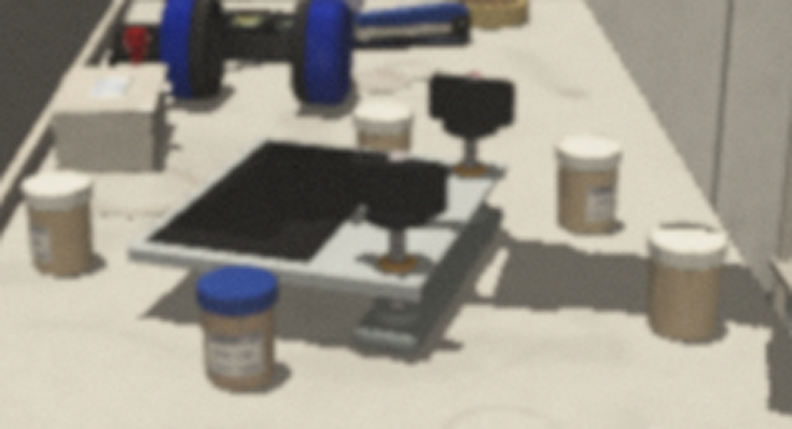

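```bash
cat >> data.py <<'E'
D6={"B":[((205,554),(665,539))],"R":[((153,230),(190,530))],"L":[((691,205),(679,510))],"F":[((232,72),(420,59)),((485,58),(595,55))],
"mB":[((220,533),(640,520))],"mR":[((178,300),(202,510))],"mL":[((669,275),(660,500))],"mF":[((280,269),(650,254))]}
def jf2(views,D,free,kind):
    # extra: scale or camera axis shift (tool x)
    def res(p):
        m=p[3:6];e=p[6];sc=1+e/100 if kind=="scale" else 1
        d={k:np.array(v)*sc for k,v in PT.items()};d.update({"mBR":(m[1],-m[2]),"mBL":(m[1],m[2]),"mFL":(m[0],m[2]),"mFR":(m[0],-m[2])})
        r=[]
        for i,(c,o,C) in enumerate(views):
            h=p[7+2*i:9+2*i] if free else p[7:9]+D[i]
            c2=c
            if kind=="cam": c2=dict(c);M=np.array(c["mount"]).copy();M[0,3]-=e;c2["mount"]=M
            Rm=plateR(p[2],*h)
            for k,uv in C.items(): r.append(proj(c2,np.array([p[0],p[1],50])+Rm@np.array([*d[k],4.]),o)-uv)
        return np.concatenate(r)
    s=least_squares(res,[574,-56,-.344,-25,92,107,0]+[0,0]*(len(views) if free else 1),loss='soft_l1')
    return s.x,np.sqrt((res(s.x)**2).mean()),res(s.x).reshape(-1,2)
E
python3 - <<'E'
from data import *
v=[load("w1.pkl",D1),load("w4.pkl",D4),load("w6.pkl",D6)]
print({k:((a-[165,0]+.3)*2.75).round(0).tolist() for k,a in v[2][2].items()})
D=np.array([[0,0],[-10.12,0],[-10.12,11.83]])
for free in(True,False):
  for kind in("none","scale","cam"):
    p,e,r=jf2(v,D,free,kind);print(free,kind,p.round(3).tolist(),round(e,2))
    if not free: print("final",p[7:9]+D[2])
print(r.round(1).tolist())
E
```

```text
B 143 0.08; R 78 0.27; L 110 0.2; F 75 0.27; mB 129 0.1; mR 77 0.21; mL 86 0.26; mF 135 0.27; 
B 158 0.24; R 102 0.24; L 110 0.22; F 64 0.26; mB 153 0.25; mR 77 0.24; mL 84 0.26; mF 135 0.24; 
B 165 0.25; R 89 0.25; L 110 0.24; F 77 0.32; mB 153 0.25; mR 71 0.27; mL 82 0.24; mF 134 0.27; 
{'BR': [192.0, 554.0], 'BL': [674.0, 535.0], 'FL': [695.0, 54.0], 'FR': [132.0, 77.0], 'mBR': [202.0, 536.0], 'mBL': [660.0, 518.0], 'mFL': [670.0, 252.0], 'mFR': [172.0, 274.0]}
True none [574.321, -57.93, -0.34, -24.967, 92.286, 106.943, -6.833, 10.258, -11.618, -1.1, -14.056, -1.965, -1.049] 0.99
True scale [574.204, -57.51, -0.34, -24.727, 92.733, 106.985, -1.482, 9.831, -10.863, -0.436, -12.454, -0.976, 0.776] 0.32
True cam [574.242, -57.595, -0.34, -25.099, 94.129, 108.593, 5.192, 9.813, -10.85, -0.448, -12.442, -0.947, 0.748] 0.32
False none [574.349, -57.903, -0.34, -24.98, 92.277, 106.94, 79.272, 9.144, -12.689] 1.0
final [-0.97571065 -0.85885959]
False scale [574.21, -57.515, -0.34, -24.734, 92.72, 106.982, -1.494, 9.576, -11.475] 0.35
final [-0.5439385   0.35480976]
False cam [574.249, -57.602, -0.34, -25.109, 94.128, 108.605, 5.237, 9.576, -11.476] 0.35
final [-0.54400376  0.35353527]
[[-0.2, 0.1], [-0.0, -0.1], [-0.4, -0.6], [-0.5, 1.1], [0.3, 0.5], [0.2, 0.0], [0.2, 0.0], [0.3, -0.0], [-0.3, 0.1], [-0.2, -0.4], [-0.2, -0.0], [-0.4, -0.6], [-0.1, -0.1], [-0.1, -0.1], [0.5, 0.2], [0.3, -0.3], [-0.3, -0.0], [-0.2, 0.3], [0.1, 0.1], [0.3, 0.4], [0.7, -0.4], [-0.2, 0.1], [0.5, 0.5], [-0.1, -0.4]]
```

```bash
python3 go.py 499 -31 270 -0.34
```

```text
tool [[0.001, 0.369, 0.93], [-0.0, 0.93, -0.369], [-1.0, 0.0, 0.001]] zyaw -0.377 d cm [ -2.86  -0.68 -15.43] spin -0.037 q6 -1.44 t 13.95
```

```bash
python3 -m crank '[{"dx":-2.8,"dy":0,"dz":-3,"spin":0.12},{"dx":-2.8,"dy":-0.7,"dz":-6,"spin":0.24},{"dx":-2.8,"dy":-0.7,"dz":-9,"spin":0.36},{"dx":-2.8,"dy":-0.7,"dz":-12,"spin":0.48},{"dx":-2.8,"dy":-0.7,"dz":-15.4,"spin":0.6},{"dx":-2.8,"dy":-0.7,"dz":-15.4,"spin":0.72},{"dx":-2.8,"dy":-0.7,"dz":-15.4,"spin":0.84},{"dx":-2.8,"dy":-0.7,"dz":-15.4,"spin":0.96},{"dx":-2.8,"dy":-0.7,"dz":-15.4,"spin":1.08},{"dx":-2.8,"dy":-0.7,"dz":-15.4,"spin":1.2},{"dx":-2.8,"dy":-0.7,"dz":-15.4,"spin":1.32},{"dx":-2.8,"dy":-0.7,"dz":-15.4,"spin":1.44},{"dx":-2.8,"dy":-0.7,"dz":-15.4,"spin":1.56}]'
python3 -m crank '[{"dx":0,"dy":0,"dz":0,"spin":0.12},{"dx":0,"dy":0,"dz":0,"spin":0.24},{"dx":0,"dy":0,"dz":0,"spin":0.36},{"dx":0,"dy":0,"dz":0,"spin":0.48},{"dx":0,"dy":0,"dz":0,"spin":0.6},{"dx":0,"dy":0,"dz":0,"spin":0.72},{"dx":0,"dy":0,"dz":0,"spin":0.84},{"dx":0,"dy":0,"dz":0,"spin":0.96},{"dx":0,"dy":0,"dz":0,"spin":1.08},{"dx":0,"dy":0,"dz":0,"spin":1.2},{"dx":0,"dy":0,"dz":0,"spin":1.32},{"dx":0,"dy":0,"dz":0,"spin":1.44},{"dx":0,"dy":0,"dz":0,"spin":1.58},{"dx":0,"dy":0,"dz":0,"spin":1.58},{"dx":0,"dy":0,"dz":0,"spin":1.58},{"dx":0,"dy":0,"dz":0,"spin":1.58},{"dx":0,"dy":0,"dz":0,"spin":1.58}]'
python3 - <<'E'
from h import *
import pickle
o=sensors.get_obs();c=capture("wrist");pickle.dump((c,o),open("w7.pkl","wb"));save(c,"w7.png");save(c,"w7z.png",(165,0,455,215),2.75);print(o["tool_pos"],o["dq"].round(3),o["time"])
E
```

```text
time: 15.03
tool_pos: [499.3, -31.1, 269.1]
tcp_rot: [1.775, 1.57, -0.167]
contact_force: [0.7, -0.5, -0.7]
grip_width: 91.7
time: 16.45
tool_pos: [499.6, -31.0, 268.8]
tcp_rot: [-2.603, 1.571, 0.166]
contact_force: [0.3, -0.1, 0.3]
grip_width: 91.7
[499.55571617 -31.02357003 268.83272259] [ 0.003  0.002 -0.     0.001 -0.     0.013] 16.45
```

View pics/w7z.png

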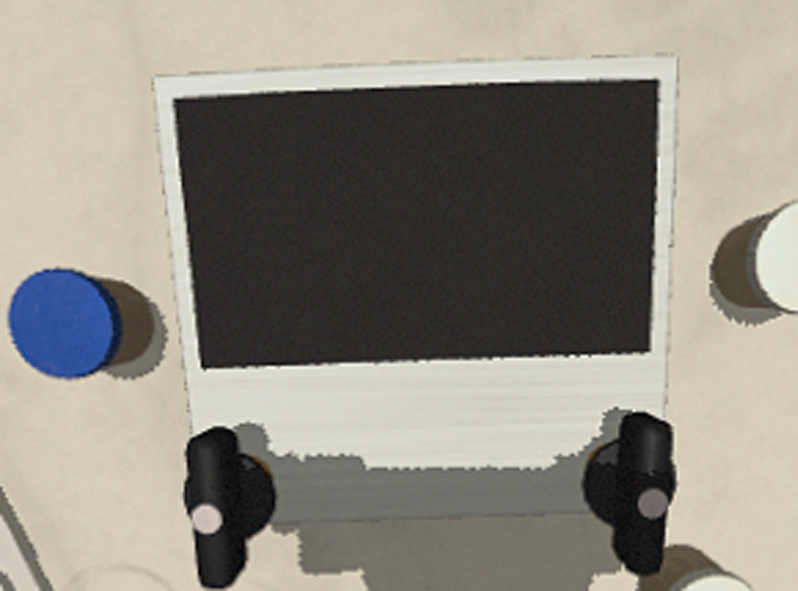

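```bash
cat >> data.py <<'E'
D7={"B":[((175,75),(660,57))],"L":[((158,110),(189,400))],"R":[((676,90),(666,400))],"F":[((300,522),(575,514))],
"mB":[((195,97),(640,80))],"mL":[((175,120),(200,350))],"mR":[((659,100),(652,335))],"mF":[((220,367),(630,353))]}
E
python3 - <<'E'
from data import *
v=[load("w1.pkl",D1),load("w4.pkl",D4),load("w6.pkl",D6),load("w7.pkl",D7)]
print({k:((a-[165,0]+.3)*2.75).round(0).tolist() for k,a in v[3][2].items()})
D=np.array([[0,0],[-10.12,0],[-10.12,11.83],[-10.12,11.83]])
for vv,DD in((v[3:],D[3:]),(v[2:],D[2:]),(v,D)):
  for free in (True,False):
    for kind in("scale","cam"):
      p,e,r=jf2(vv,DD,free,kind);print(len(vv),free,kind,p.round(2).tolist(),round(e,2), p[7:9]+DD[-1] if not free else "")
print(r[-8:].round(1).tolist())
E
```

```text
B 143 0.08; R 78 0.27; L 110 0.2; F 75 0.27; mB 129 0.1; mR 77 0.21; mL 86 0.26; mF 135 0.27; 
B 158 0.24; R 102 0.24; L 110 0.22; F 64 0.26; mB 153 0.25; mR 77 0.24; mL 84 0.26; mF 135 0.24; 
B 165 0.25; R 89 0.25; L 110 0.24; F 77 0.32; mB 153 0.25; mR 71 0.27; mL 82 0.24; mF 134 0.27; 
B 173 0.23; L 107 0.22; R 112 0.25; F 10 0.45; mB 162 0.22; mL 85 0.24; mR 86 0.27; mF 150 0.25; 
{'BR': [676.0, 56.0], 'BL': [154.0, 78.0], 'FL': [203.0, 518.0], 'FR': [657.0, 517.0], 'mBR': [659.0, 78.0], 'mBL': [172.0, 97.0], 'mFL': [201.0, 369.0], 'mFR': [650.0, 353.0]}
1 True scale [574.3, -56.46, -0.34, -24.84, 93.33, 107.09, -1.31, -2.81, 3.72] 0.64 
1 True cam [574.34, -56.42, -0.34, -25.17, 94.57, 108.51, 4.94, -2.81, 3.72] 0.64 
1 False scale [574.3, -56.46, -0.34, -24.84, 93.33, 107.09, -1.31, 7.31, -8.11] 0.64 [-2.81259101  3.71666038]
1 False cam [574.34, -56.42, -0.34, -25.17, 94.57, 108.51, 4.94, 7.31, -8.11] 0.64 [-2.81260424  3.71666506]
2 True scale [574.11, -57.16, -0.34, -24.71, 93.17, 107.02, -1.43, -1.55, 1.08, -1.4, 2.04] 0.61 
2 True cam [574.12, -57.16, -0.34, -25.04, 94.53, 108.55, 5.13, -1.66, 1.09, -1.18, 2.08] 0.62 
2 False scale [574.13, -57.18, -0.34, -24.73, 93.13, 107.01, -1.47, 8.68, -10.33] 0.63 [-1.44241389  1.49962588]
2 False cam [574.15, -57.18, -0.34, -25.08, 94.52, 108.58, 5.29, 8.69, -10.29] 0.63 [-1.43089437  1.54217371]
4 True scale [574.25, -57.35, -0.34, -24.79, 92.86, 106.97, -1.49, 9.58, -10.59, -0.65, -12.21, -1.18, 1.05, -1.2, 1.85] 0.5 
4 True cam [574.27, -57.4, -0.34, -25.16, 94.27, 108.57, 5.27, 9.48, -10.56, -0.74, -12.18, -1.23, 1.04, -0.86, 1.9] 0.5 
4 False scale [574.25, -57.37, -0.34, -24.81, 92.84, 106.96, -1.51, 9.29, -10.92] 0.54 [-0.82838084  0.90556463]
4 False cam [574.28, -57.41, -0.34, -25.17, 94.27, 108.59, 5.38, 9.28, -10.89] 0.54 [-0.83665319  0.93870932]
[[0.5, 0.1], [-0.1, -0.4], [0.2, 1.6], [-0.0, -3.0], [0.3, 0.1], [-0.0, -0.0], [-0.1, -0.5], [-0.1, -0.0]]
```

```bash
cat >> data.py <<'E'
def jf3(views,D,sig=2.0,sr=0.005,spx=0.4,sh=0.5):
    # all: scale, mount shift (3) and rotation (3) with priors
    def unpack(p): return p[:3],p[3:6],p[6],p[7:9],p[9:12],p[12:15]
    def res(p):
        m=p[3:6];sc=1+p[6]/100
        d={k:np.array(v)*sc for k,v in PT.items()};d.update({"mBR":(m[1],-m[2]),"mBL":(m[1],m[2]),"mFL":(m[0],m[2]),"mFR":(m[0],-m[2])})
        r=[]
        for i,(c,o,C) in enumerate(views):
            M=np.array(c["mount"]).copy();M[:3,3]+=p[9:12];M[:3,:3]=R.from_rotvec(p[12:15]/1000).as_matrix()@M[:3,:3]
            c2=dict(c);c2["mount"]=M;Rm=plateR(p[2],*(p[7:9]+D[i]))
            for k,uv in C.items(): r.append((proj(c2,np.array([p[0],p[1],50])+Rm@np.array([*d[k],4.]),o)-uv)/spx)
        return np.concatenate(r+[p[9:12]/sig,p[12:15]/1000/sr,[p[6]/1]])
    s=least_squares(res,[574,-56,-.344,-25,92,107,0,0,0]+[0]*6,loss='soft_l1')
    cov=np.linalg.inv(s.jac.T@s.jac);return s.x,np.sqrt(np.diag(cov)),res(s.x)
E
python3 - <<'E'
from data import *
v=[load("w1.pkl",D1),load("w4.pkl",D4),load("w6.pkl",D6),load("w7.pkl",D7)]
D=np.array([[0,0],[-10.12,0],[-10.12,11.83],[-10.12,11.83]])
C=v[3][2];del C["FL"],C["FR"]
for vv,DD in((v[3:],D[3:]),(v[2:],D[2:]),(v,D)):
  p,e,r=jf2(vv,DD,False,"scale");print(len(vv),p.round(2).tolist(),round(e,2), p[7:9]+DD[-1])
for sr in(.002,.005,.01):
  p,s,r=jf3(v,D,sr=sr);print(p.round(2).tolist(),"final",(p[7:9]+D[3]).round(2),s[7:9].round(2))
print(r[-7:].round(2))
E
```

```text
B 143 0.08; R 78 0.27; L 110 0.2; F 75 0.27; mB 129 0.1; mR 77 0.21; mL 86 0.26; mF 135 0.27; 
B 158 0.24; R 102 0.24; L 110 0.22; F 64 0.26; mB 153 0.25; mR 77 0.24; mL 84 0.26; mF 135 0.24; 
B 165 0.25; R 89 0.25; L 110 0.24; F 77 0.32; mB 153 0.25; mR 71 0.27; mL 82 0.24; mF 134 0.27; 
B 173 0.23; L 107 0.22; R 112 0.25; F 10 0.45; mB 162 0.22; mL 85 0.24; mR 86 0.27; mF 150 0.25; 
1 [574.26, -57.6, -0.34, -25.2, 93.0, 107.0, -1.55, 10.01, -10.84] 0.06 [-0.11334174  0.99046764]
2 [574.02, -57.44, -0.34, -24.71, 93.12, 106.98, -1.51, 9.25, -11.09] 0.24 [-0.87428607  0.7438134 ]
4 [574.24, -57.47, -0.34, -24.82, 92.82, 106.97, -1.53, 9.55, -11.2] 0.33 [-0.56889464  0.62610014]
[574.24, -57.48, -0.34, -24.91, 93.12, 107.27, -1.24, 9.63, -11.12, -0.97, 0.21, 0.04, 0.02, 0.26, -0.53] final [-0.49  0.71] [0.52 0.53]
[574.26, -57.45, -0.34, -24.92, 93.12, 107.29, -1.23, 9.6, -11.06, -1.01, 0.57, 0.21, 0.14, 0.71, -1.45] final [-0.52  0.77] [0.55 0.54]
[574.27, -57.44, -0.34, -24.92, 93.13, 107.29, -1.22, 9.59, -11.03, -1.02, 0.75, 0.3, 0.53, 0.94, -1.92] final [-0.53  0.8 ] [0.56 0.55]
[-0.51  0.38  0.15  0.05  0.09 -0.19 -1.22]
```

```bash
python3 go.py 542.5 -147 260 -1.94
```

```text
tool [[0.0, -0.365, -0.931], [0.0, -0.931, 0.365], [-1.0, -0.0, -0.0]] zyaw 2.768 d cm [ 0.88  9.24 -8.23] spin 1.567 q6 1.73 t 16.5
```

```bash
python3 -m crank '[{"dx":0.9,"dy":2,"dz":-2,"spin":-0.12},{"dx":0.9,"dy":4,"dz":-4,"spin":-0.24},{"dx":0.9,"dy":6,"dz":-6,"spin":-0.36},{"dx":0.9,"dy":9.2,"dz":-8.2,"spin":-0.48},{"dx":0.9,"dy":9.2,"dz":-8.2,"spin":-0.6},{"dx":0.9,"dy":9.2,"dz":-8.2,"spin":-0.72},{"dx":0.9,"dy":9.2,"dz":-8.2,"spin":-0.84},{"dx":0.9,"dy":9.2,"dz":-8.2,"spin":-0.96},{"dx":0.9,"dy":9.2,"dz":-8.2,"spin":-1.08},{"dx":0.9,"dy":9.2,"dz":-8.2,"spin":-1.2},{"dx":0.9,"dy":9.2,"dz":-8.2,"spin":-1.32},{"dx":0.9,"dy":9.2,"dz":-8.2,"spin":-1.44},{"dx":0.9,"dy":9.2,"dz":-8.2,"spin":-1.57},{"dx":0.9,"dy":9.2,"dz":-8.2,"spin":-1.57},{"dx":0.9,"dy":9.2,"dz":-8.2,"spin":-1.57},{"dx":0.9,"dy":9.2,"dz":-8.2,"spin":-1.57},{"dx":0.9,"dy":9.2,"dz":-8.2,"spin":-1.57}]'
python3 - <<'E'
from h import *
import pickle
o=sensors.get_obs();c=capture("wrist");pickle.dump((c,o),open("w8.pkl","wb"));save(c,"w8.png");save(c,"w8z.png",(165,0,455,215),2.75);print(o["tool_pos"],o["dq"].round(3),o["time"])
E
```

```text
time: 17.92
tool_pos: [542.2, -146.6, 259.7]
tcp_rot: [2.6, 1.571, 0.651]
contact_force: [-1.4, 0.1, 0.0]
grip_width: 91.6
[ 542.23381398 -146.64504151  259.70620516] [-0.001 -0.     0.001  0.001  0.001 -0.009] 17.9167
```

View pics/w8z.png

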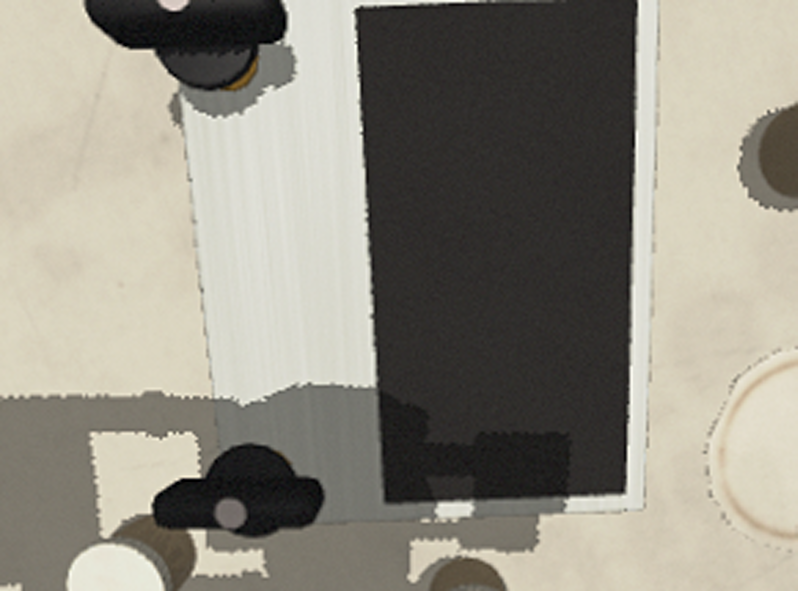

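```bash
cat >> data.py <<'E'
D8={"F":[((187,150),(213,370))],"B":[((656,30),(645,490))],"R":[((572,512),(635,510))],"mF":[((360,20),(384,480))],"mB":[((636,20),(627,480))],"mR":[((400,502),(615,493))]}
def lines(f,D):
    c,o=pickle.load(open(f,"rb"));L={}
    for k,segs in D.items():
        L[k],n,e=edge(c,[(g(*a),g(*b)) for a,b in segs],half=2.5);print(k,n,round(e,2),end='; ')
    print();return c,o,L
def nrm(c,P,o):
    q=np.linalg.inv(c2w(c,o))@np.append(P,1);return q[:2]/q[2]
def jf4(views,D,sig=2.0,sr=0.005,spx=0.35,yl=(-100,90)):
    def res(p):
        m=p[3:6];sc=1+p[6]/100;X,Y=103*sc,116*sc
        E={"B":((X,-90),(X,90)),"F":((-X,-90),(-X,90)),"L":((-50,Y),(90,Y)),"R":((-50,-Y),(90,-Y)),
           "mB":((m[1],-90),(m[1],90)),"mF":((m[0],-90),(m[0],90)),"mL":((m[0],m[2]),(m[1],m[2])),"mR":((m[0],-m[2]),(m[1],-m[2]))}
        r=[]
        for i,(c,o,L) in enumerate(views):
            M=np.array(c["mount"]).copy();M[:3,3]+=p[9:12];M[:3,:3]=R.from_rotvec(p[12:15]/1000).as_matrix()@M[:3,:3]
            c2=dict(c);c2["mount"]=M;Rm=plateR(p[2],*(p[7:9]+D[i]))
            for k,l in L.items():
                for e in E[k]: r.append((l@np.append(nrm(c2,np.array([p[0],p[1],50])+Rm@np.array([*e,4.]),o),1))*279/spx)
        return np.concatenate([r,p[9:12]/sig,p[12:15]/1000/sr,[p[6]/2]])
    s=least_squares(res,[574,-56,-.344,-25,92,107,0,0,0]+[0]*6,loss='soft_l1')
    cov=np.linalg.inv(s.jac.T@s.jac);return s.x,np.sqrt(np.diag(cov)),res(s.x)
E
python3 - <<'E'
from data import *
V=[lines("w1.pkl",D1),lines("w4.pkl",D4),lines("w6.pkl",D6),lines("w7.pkl",D7),lines("w8.pkl",D8)]
del V[3][2]["F"]
D=np.array([[0,0],[-10.12,0]]+[[-10.12,11.83]]*3)
for idx in([2,3,4],[4],[0,1,2,3,4],[0,1,2]):
  p,s,r=jf4([V[i] for i in idx],D[idx]);print(idx,p.round(2).tolist(),"final",(p[7:9]+D[3]).round(2),s[7:9].round(2),"rms",(r[:-7]*.35).std().round(2))
p,s,r=jf4(V,D)
n=0
for c,o,L in V:
  print({k:(r[n+2*i:n+2*i+2]*.35).round(1).tolist() for i,k in enumerate(L)});n+=2*len(L)
E
```

```text
B 143 0.08; R 78 0.27; L 110 0.2; F 75 0.27; mB 129 0.1; mR 77 0.21; mL 86 0.26; mF 135 0.27; 
B 158 0.24; R 102 0.24; L 110 0.22; F 64 0.26; mB 153 0.25; mR 77 0.24; mL 84 0.26; mF 135 0.24; 
B 165 0.25; R 89 0.25; L 110 0.24; F 77 0.32; mB 153 0.25; mR 71 0.27; mL 82 0.24; mF 134 0.27; 
B 173 0.23; L 107 0.22; R 112 0.25; F 10 0.45; mB 162 0.22; mL 85 0.24; mR 86 0.27; mF 150 0.25; 
F 81 0.29; B 167 0.25; R 23 0.24; mF 158 0.24; mB 167 0.27; mR 79 0.27; 
[2, 3, 4] [574.17, -57.56, -0.34, -24.93, 93.23, 107.21, -1.29, 9.73, -11.03, -0.77, -0.47, 0.63, -0.61, 1.78, 1.15] final [-0.39  0.8 ] [0.62 0.66] rms 0.39
[4] [575.15, -59.7, -0.34, -26.58, 92.82, 105.95, -1.38, 14.55, -6.05, -0.33, 0.0, -0.0, 0.0, 0.03, -0.0] final [4.43 5.78] [2.29 2.43] rms 0.29
[0, 1, 2, 3, 4] [574.3, -57.54, -0.34, -24.99, 93.11, 107.28, -1.25, 9.85, -10.98, -0.96, 0.13, 0.47, 0.07, 1.45, -0.37] final [-0.27  0.85] [0.5  0.51] rms 0.39
[0, 1, 2] [574.24, -57.35, -0.34, -24.79, 92.88, 107.13, -1.37, 9.69, -11.57, -0.49, 0.04, -0.03, 0.19, 0.07, 0.4] final [-0.43  0.26] [0.83 0.89] rms 0.33
{'B': [0.1, -0.2], 'R': [0.6, 0.0], 'L': [-0.4, -0.1], 'F': [1.1, -0.5], 'mB': [0.7, 0.1], 'mR': [-0.2, -0.4], 'mL': [0.2, 0.3], 'mF': [0.0, -0.1]}
{'B': [0.1, -0.4], 'R': [0.5, 0.1], 'L': [-0.3, -0.2], 'F': [-0.5, -0.2], 'mB': [0.1, -0.1], 'mR': [-0.2, -0.1], 'mL': [0.5, -0.1], 'mF': [-0.2, 0.0]}
{'B': [0.1, 0.1], 'R': [-0.0, 0.1], 'L': [0.0, -0.1], 'F': [0.6, 0.1], 'mB': [-0.1, 0.0], 'mR': [0.1, -1.0], 'mL': [0.5, -0.2], 'mF': [-0.3, 0.3]}
{'B': [0.1, -0.1], 'L': [-0.1, -0.0], 'R': [-0.0, 0.1], 'mB': [0.1, 0.2], 'mL': [0.0, 0.0], 'mR': [-0.0, 0.0], 'mF': [-0.1, -0.2]}
{'F': [0.2, 0.1], 'B': [0.0, 0.2], 'R': [-2.2, 0.2], 'mF': [0.3, -0.2], 'mB': [-0.2, 0.1], 'mR': [-0.1, 0.1]}
```

```bash
python3 go.py 469.5 -115.8 240 -0.375
```

```text
tool [[0.0, 0.93, -0.369], [0.0, -0.369, -0.93], [-1.0, -0.0, -0.0]] zyaw -1.948 d cm [ 1.97 -7.9  -0.19] spin 1.568 q6 -0.02 t 17.9667
```

```bash
python3 -m crank '[{"dx":0,"dy":-2,"dz":0,"spin":-0.12},{"dx":0,"dy":-4,"dz":0,"spin":-0.24},{"dx":0,"dy":-6,"dz":0,"spin":-0.36},{"dx":0,"dy":-7.9,"dz":-0.2,"spin":-0.48},{"dx":0,"dy":-7.9,"dz":-0.2,"spin":-0.6},{"dx":0,"dy":-7.9,"dz":-0.2,"spin":-0.72},{"dx":0,"dy":-7.9,"dz":-0.2,"spin":-0.84},{"dx":0,"dy":-7.9,"dz":-0.2,"spin":-0.96},{"dx":0,"dy":-7.9,"dz":-0.2,"spin":-1.08},{"dx":0,"dy":-7.9,"dz":-0.2,"spin":-1.2},{"dx":0,"dy":-7.9,"dz":-0.2,"spin":-1.32},{"dx":0,"dy":-7.9,"dz":-0.2,"spin":-1.44},{"dx":0,"dy":-7.9,"dz":-0.2,"spin":-1.573},{"dx":0,"dy":-7.9,"dz":-0.2,"spin":-1.573},{"dx":0,"dy":-7.9,"dz":-0.2,"spin":-1.573},{"dx":0,"dy":-7.9,"dz":-0.2,"spin":-1.573}]'
python3 go.py 469.5 -115.8 103 -0.375
python3 - <<'E'
from h import *
o=sensors.get_obs();c=capture("wrist");save(c,"w9.png")
E
```

```text
time: 19.3
tool_pos: [469.5, -115.8, 259.7]
tcp_rot: [1.078, 1.571, 0.7]
contact_force: [-0.5, -0.1, -0.0]
grip_width: 92.0
tool [[0.0, 0.369, 0.929], [0.0, 0.929, -0.369], [-1.0, 0.0, 0.0]] zyaw -0.378 d cm [15.67 -0.    0.  ] spin -0.003 q6 -1.59 t 19.3
```

View pics/w9.png

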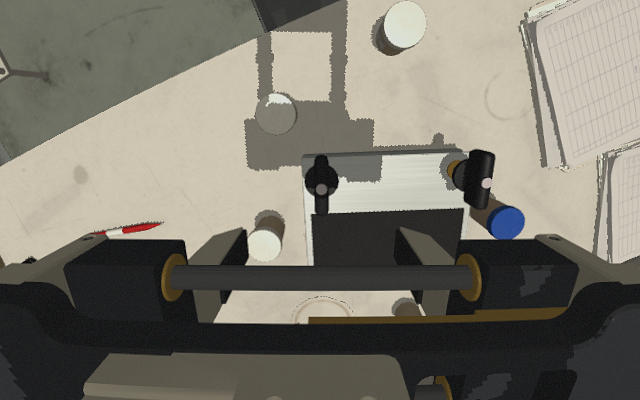

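The right bar is upright and centred at column 321. Descend, grip, turn back slightly.

```bash
python3 -m crank '[{"dx":3,"dy":0,"dz":0,"spin":0},{"dx":6,"dy":0,"dz":0,"spin":0},{"dx":9,"dy":0,"dz":0,"spin":0},{"dx":12,"dy":0,"dz":0,"spin":0},{"dx":14,"dy":0,"dz":0,"spin":0},{"dx":15.6,"dy":0,"dz":0,"spin":0},{"dx":15.6,"dy":0,"dz":0,"spin":0},{"dx":15.6,"dy":0,"dz":0,"spin":0}]'
python3 -m crank '[{"dx":0,"dy":0,"dz":0,"spin":0},{"dx":0,"dy":0,"dz":0,"spin":0},{"dx":0,"dy":0,"dz":0,"spin":0},{"dx":0,"dy":0,"dz":0,"spin":0},{"dx":0,"dy":0,"dz":0,"spin":0},{"dx":0,"dy":0,"dz":0,"spin":0},{"dx":0,"dy":0,"dz":0,"spin":0},{"dx":0,"dy":0,"dz":0,"spin":0},{"dx":0,"dy":0,"dz":0,"spin":0},{"dx":0,"dy":0,"dz":0,"spin":0},{"dx":0,"dy":0,"dz":0,"spin":0},{"dx":0,"dy":0,"dz":0,"spin":0},{"dx":0,"dy":0,"dz":0,"spin":0},{"dx":0,"dy":0,"dz":0,"spin":0},{"dx":0,"dy":0,"dz":0,"spin":0}]' 0
python3 go.py 469.5 -115.8 103 -0.305
python3 -m crank '[{"dx":0,"dy":0,"dz":0,"spin":-0.03},{"dx":0,"dy":0,"dz":0,"spin":-0.07},{"dx":0,"dy":0,"dz":0,"spin":-0.07},{"dx":0,"dy":0,"dz":0,"spin":-0.07},{"dx":0,"dy":0,"dz":0,"spin":-0.07}]' 0
python3 go.py 469.5 -115.8 103 -0.305
```

```text
time: 20.02
tool_pos: [469.3, -115.7, 103.5]
tcp_rot: [3.05, 1.569, 2.674]
contact_force: [0.2, 0.7, 1.0]
grip_width: 91.7
time: 21.27
tool_pos: [469.5, -115.7, 103.7]
tcp_rot: [1.721, 1.571, 1.348]
contact_force: [1.0, -0.0, -0.1]
grip_width: 16.2
tool [[0.0, 0.365, 0.931], [0.0, 0.931, -0.365], [-1.0, 0.0, -0.0]] zyaw -0.374 d cm [ 0.07 -0.01  0.01] spin -0.069 q6 -1.6 t 21.2667
time: 21.68
tool_pos: [469.5, -115.7, 103.7]
tcp_rot: [1.417, 1.571, 1.113]
contact_force: [0.7, 0.8, -0.0]
grip_width: 15.7
tool [[0.0, 0.3, 0.954], [0.0, 0.954, -0.3], [-1.0, 0.0, 0.0]] zyaw -0.305 d cm [ 0.07 -0.01  0.01] spin 0.0 q6 -1.67 t 21.6833
```

Release, rise and go to a 180°-free viewpoint over the plate for a final check.

```bash
python3 -m crank '[{"dx":0,"dy":0,"dz":0,"spin":0},{"dx":0,"dy":0,"dz":0,"spin":0},{"dx":0,"dy":0,"dz":0,"spin":0},{"dx":0,"dy":0,"dz":0,"spin":0},{"dx":0,"dy":0,"dz":0,"spin":0},{"dx":-3,"dy":0,"dz":0,"spin":0},{"dx":-6,"dy":0,"dz":0,"spin":0},{"dx":-10,"dy":0,"dz":0,"spin":0},{"dx":-13.8,"dy":0,"dz":3,"spin":0},{"dx":-13.8,"dy":2.5,"dz":6,"spin":0},{"dx":-13.8,"dy":5,"dz":9,"spin":0},{"dx":-13.8,"dy":7.5,"dz":12,"spin":0},{"dx":-13.8,"dy":8.6,"dz":15.7,"spin":0.07},{"dx":-13.8,"dy":8.6,"dz":15.7,"spin":0.07},{"dx":-13.8,"dy":8.6,"dz":15.7,"spin":0.07},{"dx":-13.8,"dy":8.6,"dz":15.7,"spin":0.07},{"dx":-13.8,"dy":8.6,"dz":15.7,"spin":0.07},{"dx":-13.8,"dy":8.6,"dz":15.7,"spin":0.07},{"dx":-13.8,"dy":8.6,"dz":15.7,"spin":0.07}]' 100
python3 - <<'E'
from data import *
o=sensors.get_obs();c=capture("wrist");pickle.dump((c,o),open("w10.pkl","wb"));save(c,"w10z.png",(165,0,455,215),2.75);print(o["tool_pos"],o["time"])
V=[lines("w1.pkl",D1),lines("w4.pkl",D4),lines("w6.pkl",D6),lines("w7.pkl",D7),lines("w10.pkl",D6)]
del V[3][2]["F"]
D=np.array([[0,0],[-10.12,0]]+[[-10.12,11.83]]*2+[[-10.12,11.06]])
for idx in([4],[2],[3,4],[0,1,2,3,4]):
  p,s,r=jf4([V[i] for i in idx],D[idx]);print(idx,p.round(2).tolist(),"final",(p[7:9]+D[4]).round(2),s[7:9].round(2),"rms",(r[:-7]*.35).std().round(2))
E
```

```text
time: 23.27
tool_pos: [644.3, -81.0, 242.9]
tcp_rot: [0.148, 1.569, -0.226]
contact_force: [0.4, 0.4, 0.8]
grip_width: 91.8
[644.29161209 -81.0099747  242.93034418] 23.2667
B 143 0.08; R 78 0.27; L 110 0.2; F 75 0.27; mB 129 0.1; mR 77 0.21; mL 86 0.26; mF 135 0.27; 
B 158 0.24; R 102 0.24; L 110 0.22; F 64 0.26; mB 153 0.25; mR 77 0.24; mL 84 0.26; mF 135 0.24; 
B 165 0.25; R 89 0.25; L 110 0.24; F 77 0.32; mB 153 0.25; mR 71 0.27; mL 82 0.24; mF 134 0.27; 
B 173 0.23; L 107 0.22; R 112 0.25; F 10 0.45; mB 162 0.22; mL 85 0.24; mR 86 0.27; mF 150 0.25; 
B 164 0.23; R 101 0.25; L 109 0.23; F 57 0.29; mB 153 0.24; mR 75 0.27; mL 82 0.23; mF 134 0.26; 
[4] [574.05, -57.38, -0.34, -24.55, 93.19, 107.21, -1.37, 8.99, -11.34, -0.36, 0.0, 0.0, 0.0, -0.01, -0.01] final [-1.13 -0.28] [1.15 1.15] rms 0.21
[2] [573.8, -57.37, -0.34, -24.34, 93.28, 107.04, -1.38, 8.56, -11.7, -0.36, 0.0, 0.0, 0.0, -0.01, -0.01] final [-1.56 -0.64] [1.21 1.21] rms 0.26
[3, 4] [574.18, -57.44, -0.34, -24.92, 93.17, 107.13, -1.4, 9.54, -10.89, -0.28, -0.06, 0.46, -0.01, 1.34, 0.13] final [-0.58  0.17] [0.72 0.71] rms 0.18
[0, 1, 2, 3, 4] [574.21, -57.44, -0.34, -24.84, 93.1, 107.19, -1.33, 9.54, -11.04, -0.61, 0.35, 0.34, 0.2, 1.03, -0.92] final [-0.58  0.02] [0.5  0.51] rms 0.29
```

View pics/w10z.png

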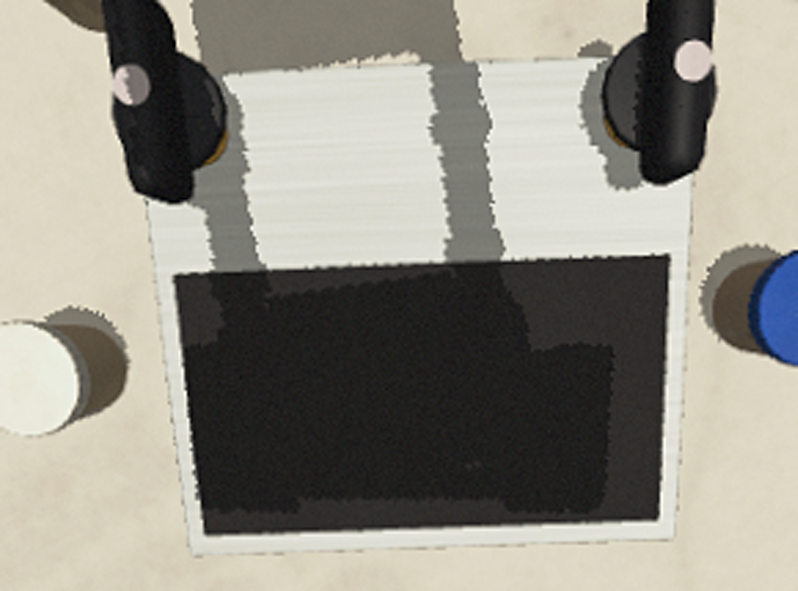

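```bash
python3 -c "
from h import *
print(bot.close_job())"
```

```text
the job is handed in; nothing more can be done
None
```

I turned both front knobs and, by my measurements, the plate is now level to within about 0.5 mm at each front corner. The job was handed in at about 23 s with the gripper open and clear of everything.

- **Left knob:** turned 0.92 rad anticlockwise, which lowers that corner by about 10 mm.
- **Right knob:** turned 1.08 rad clockwise, which raises that corner by about 12 mm. I later turned it back 0.07 rad because a check read it about 0.8 mm high.

**Final height check:** using all the wrist views together with the known turns, the left corner is at −0.6 ± 0.5 mm and the right corner at 0.0 ± 0.5 mm relative to level. I left the remaining left offset alone, as it is close to the measuring error.

**Where the checks disagreed:**
- The last wrist view on its own gave −1.1 mm left and −0.3 mm right, each ± 1.2 mm.
- The view taken at 90° was useless on its own (± 2.3 mm), so I left it out of the final figure.
- The plate's outline looked about 1.3% smaller than its stated size, so I let its size vary in the fit.
- I did not repeat the check with the top or side cameras after the last correction.

The two pots looked undisturbed in the pictures, though I did not measure their positions. The contact forces I read stayed below about 8 N.

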